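# Fit a blade carrier hub onto a keyed spindle

## Robot

A 6-joint arm with a two-finger parallel gripper is mounted at the origin on the work surface. World frame = base frame: x ahead of the robot, y to its left, z up, the work surface at z = 0. Lengths are in mm, angles in rad, forces in N, time in s.
With the tool pointing down it reaches from about 350 to 975 mm from the base axis. Payload 7.1 kg.
Tool frame: the origin (TCP) lies at the very end of the fingers, on their centre line; the grasp point (between the pads) lies 19 mm behind it (ctrl.grip_depth is the distance from the TCP to the grasp point, in mm); x points along the fingers, z is the direction in which the jaws open and shut, and the axes are right-handed (so a half turn about x gives the same grasp; the last joint's range is limited). The gripper opens to 88 mm and grips with 3 to 60 N. Pads are 20 mm wide; open, the fingers measure 115 mm over their backs; the gripper's body (75 mm by 178 mm) begins 61 mm behind the grasp point.
Start: joints at [-1.322, 0.423, 1.63, -0, 1.089, -0.019], TCP at [165.4, -602.7, 222.675] pointing down, gripper open.
Joint ranges: [-3, 3], [-0.9, 2.11], [0.09, 2.58], [-1.31, 4.45], [0.11, 2.69], [-2.54, 2.54]. Speed limits (rad/s): [2.39, 2.39, 3.01, 3.14, 3.14, 3.14].

## Interface

Orientations are given as a rotation vector (axis times angle).
In Python, from workcell import ctrl gives the robot as it stands. The module is installed in compiled form; this text tells all that it offers.
- The arm moves only by the tool send_rows, never from a script. Its argument "rows" is a list of rows, each a list of 4 numbers: the shift along the tool's x, y, z in mm, then the turn about the tool's x in rad. In form: [[x, y, z, turn], ...]. A call has 1 to 10 rows; each row shifts and turns the pose as measured when the row begins, along the tool's axes as they then stand; what a row does not reach is not made up. A row lasts 1/12 s, in which the tool goes at most 41.7 mm and 7.16 degrees, less where a joint would pass 70% of its speed; a pose out of reach is approached as far as the arm can. A call with a gripper value outside its range is refused whole. "fingers" is the opening, from 0 (shut) to 1 (fully open), set as the call begins (left out, the last holds). The fingers move at their own pace and stop on an object; the grip force is fixed at half the most. Time passes only in rows, so rows that do not move let the fingers close. It gives the time, the measured TCP pose, the force and the opening at its end, in the units of the state.
- ctrl.get_obs(): the state, without advancing time (a new reading comes with each control period).
- ctrl.get_image(name): name is "scene" or "top" or "wrist"; returns a dict with "img" (400x640x3 uint8, red, green, blue), "depth" (400x640 float32, mm along the optical axis (not along the pixel's ray), 0 where there is no reading), "mtx" (3x3 intrinsics, pixels), "world_from_camera" (4x4, takes a point from camera to world coordinates). Camera axes: x right, y down, z forward; pixel columns grow to the right and rows downward; lengths in mm; the calibration is good to about 2 mm. A picture is of the moment at which its call begins.
- ctrl.close_job(): hands the job in, once; it reports no verdict.
The state is a dict: "t": time; "qpos": joint angles; "qvel": joint speeds; "joint_torque": joint torques, N m; "ee_pos": TCP position; "orientation": TCP orientation; "ft_force": force on the tool from outside, world axes, zero at the start; "moment": the same for the moment, N m; "width": finger opening in mm.
Only numpy, scipy, OpenCV 4.12 (cv2) and the standard library are available. Lean on these libraries where they do the work, as an engineer would, in place of code of your own. Each camera call takes 0.05 s, during which the arm holds its last target.

## Task

Lower the blade carrier hub over the tall rod of the repair stand, keeping it square so that it does not bind, then turn it by feel until the groove under it drops over the spindle's drive key and it sits fully home, flat on the shoulder; then let go of it. Lower it in a controlled way rather than dropping it, never force it down, and leave the other things on the bench where they are.

Things in the scene. Friction and masses are not known exactly. Their poses are not given: they have to be found in the camera images.
- hub: Blade carrier hub, bare aluminium, 0.25 to 0.46 kg, standing upright on its flange: a bar 100 mm long (its x) by 50 mm wide (y), 15 mm thick. A square neck 34 x 34 mm rises from it to 85 mm above the underside, its sides parallel to the flange's. A round bore 18 mm across runs through it along z. Origin: centre of the underside, on the bore's axis; z up. A half turn about z makes no difference.
- neck (a point): Point on the hub's bore axis, 68 mm above its underside: grip the square neck (34 mm) across here, from above, so that the rod can come up between the fingers (with the hub home the rod ends 32 mm above this point). Axes as the hub's.
- groove (a point): Middle of the straight groove in the hub's underside, at the groove's roof, 9.5 mm above the underside. The groove is 12 mm wide, open below, and runs the flange's whole length along the hub's x, across the bore.
- stand: Repair stand, fixed to the bench: grey rectangular block 130 mm (its x) by 100 mm (y), 22 mm high, with four bolts, carrying an upright steel spindle (shoulder, drive key and rod in one) in a stiff bearing at its centre. Origin: centre of the block's underside; z up.
- seat (a point): Centre of the top face of the spindle's round shoulder (64 mm across), 35 mm above the bench, on the rod's axis: the hub's underside must land here. Axes as the stand's. Pressing hub and stand together with more than 60 N counts as forcing.
- key_top (a point): Centre of the drive key's top, 8 mm above the seat. Straight key 52 mm long, 8 mm wide and 8 mm high across the shoulder; fits the hub's groove within about 4 degrees, else the hub rests on it 8 mm too high. Its direction is not measured (this point's axes are the stand's): 8 to 75 degrees (0.15 to 1.3 rad) anticlockwise from the stand's x, from above. Bearing friction (0.25 N m) keeps it from turning under light rubbing.
- rod_top (a point): Top of the fixed vertical steel rod, on its axis, 100 mm above the seat. The rod is 16 mm across; its last 10 mm taper to 8 mm.
- spacer: Bystander, to be left alone: plain flat steel ring, 54 mm across, 14 mm high, hole 24 mm, lying in the middle of the bench. Origin: centre of its underside.
- spanner: Bystander, to be left alone: steel wrench 170 mm long lying on the bench. Origin: middle of its length.
- pulley: Bystander, to be left alone: dark steel grooved V-belt pulley without a hole, 68 mm across, 26 mm high, lying flat. Origin: centre of its underside.
- oil: Bystander, to be left alone: grey plastic bottle with a black cap, 64 mm across, 190 mm tall. Origin: centre of its underside.
- tin: Bystander, to be left alone: plain steel tin, 76 mm across, 85 mm tall. Origin: centre of its underside.
- screwdriver: Bystander, to be left alone: screwdriver 200 mm long with a black handle, lying on the bench. Origin: middle of its length.
There are look-alikes about, which are no part of the job. Of the things shaped like the hub, the aluminium one is meant.

How it is judged (in metres and radians):
On the way, in this order (a step that is already met when the one before it is completed fails the run):
1. the hub is threaded on the rod, upright, its underside at least 10 mm below the rod's top (z of hub in the frame of seat below 0.09 m and horizontal distance between hub and seat below 0.006 m and angle between hub's own z axis and vertical below 0.06 rad), for 0.2 s.
2. the hub is fully home on the shoulder (z of hub in the frame of seat below 0.003 m and horizontal distance between hub and seat below 0.003 m and angle between hub's own z axis and vertical below 0.06 rad), for 0.2 s.
At the end, for the whole second after the job is handed in: The hub is on the rod and fully home: its underside within 3 mm of the shoulder's height and within 3 mm of the rod's axis, upright within 0.06 rad, at rest and released (all of step 2 and linear speed of hub below 0.02 m/s and angular speed of hub below 0.1 rad/s); the robot touches nothing.
It fails at once if the hub is pressed on the stand with more than 60 N (forced, rammed or dropped) (contact force between hub and stand above 60 N).
It fails at once if one of the other things on the bench is moved by more than 30 mm (distance of any of spacer, spanner, pulley, oil, tin, screwdriver from where it was at the start of the episode above 0.03 m).
It also fails if it takes over 69 s, if anything falls off the work surface, if the arm or the gripper's body presses on something with over 40 N, if the wrist force passes 120 N, or if a joint passes its speed limit or range.

## Working session

There is one attempt and no reset: what is moved stays moved. The work goes in short steps, Python scripts to look and compute and a tool call to move; the robot and the scene stay as the last step left them, time stands still between calls to the robot, and variables do not carry over. Pictures are saved under pics/ and viewed, and the job is handed in when it is done.

Besides the shell and the picture viewer there is one more tool, called after ">>>" by a JSON object that holds its "fn" and its "kwargs". send_rows: Moves the arm, as the interface text tells. Its arguments: {"type":"object","properties":{"rows":{"type":"array"},"fingers":{"type":"number"}},"required":["rows"]}

```bash
mkdir -p pics; cat > h.py <<'E'
import numpy as np, cv2
from workcell import ctrl
from scipy.spatial.transform import Rotation as R
def grab(n,tag):
    d=ctrl.get_image(n); cv2.imwrite(f'pics/{tag}.png',d['img'][:,:,::-1]); np.savez(f'pics/{tag}.npz',**d); return d
def world(d):
    K=d['mtx'];T=d['world_from_camera'];v,u=np.mgrid[:400,:640];z=d['depth']
    P=np.stack([(u-K[0,2])/K[0,0]*z,(v-K[1,2])/K[1,1]*z,z],-1)
    return P@T[:3,:3].T+T[:3,3]
def st():
    o=ctrl.get_obs();print({k:(np.round(v,3)) for k,v in o.items()});print(R.from_rotvec(o['orientation']).as_matrix().round(3));return o
E
python3 - <<'E'
from h import *
st()
for n in['scene','top']: 
    d=grab(n,n+'0');print(d['mtx'],d['world_from_camera'].round(2))
E
```

```text
{'t': np.float64(0.0), 'qpos': array([-1.322,  0.424,  1.631, -0.   ,  1.089, -0.019]), 'qvel': array([ 0.001, -0.   , -0.002, -0.001,  0.   ,  0.   ]), 'joint_torque': array([ 0.0000e+00, -5.4462e+01, -2.7366e+01,  6.4000e-02,  2.3000e-02,
       -0.0000e+00]), 'ee_pos': array([ 165.25 , -602.187,  221.91 ]), 'orientation': array([ 1.011,  1.325, -1.009]), 'ft_force': array([-0.31 , -0.729,  0.225]), 'moment': array([ 0.005, -0.015,  0.033]), 'width': np.float64(88.091)}
[[-0.     0.964  0.265]
 [ 0.001  0.265 -0.964]
 [-1.    -0.    -0.002]]
[[372.44022756   0.         324.12617677]
 [  0.         372.44022756 203.26835643]
 [  0.           0.           1.        ]] [[-6.7000e-01  6.4000e-01 -3.7000e-01  8.7268e+02]
 [ 7.4000e-01  5.9000e-01 -3.2000e-01  3.2428e+02]
 [ 1.0000e-02 -4.8000e-01 -8.7000e-01  9.2709e+02]
 [ 0.0000e+00  0.0000e+00  0.0000e+00  1.0000e+00]]
[[408.16755016   0.         328.000286  ]
 [  0.         408.16755016 205.88402273]
 [  0.           0.           1.        ]] [[ 1.00000e-02 -1.00000e+00  9.00000e-02  4.12190e+02]
 [-1.00000e+00 -2.00000e-02 -2.00000e-02  2.98300e+01]
 [ 2.00000e-02 -9.00000e-02 -1.00000e+00  1.38171e+03]
 [ 0.00000e+00  0.00000e+00  0.00000e+00  1.00000e+00]]
```

View pics/scene0.png

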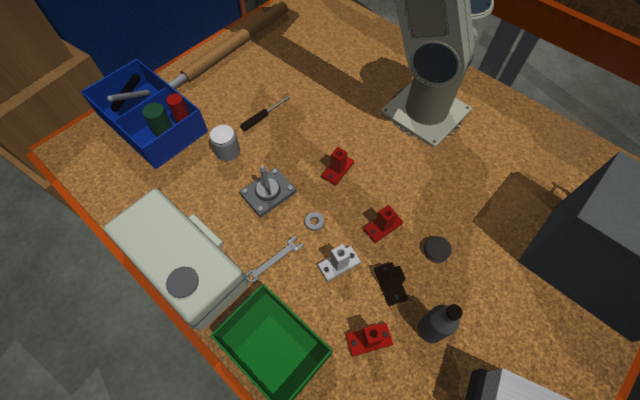

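View pics/top0.png

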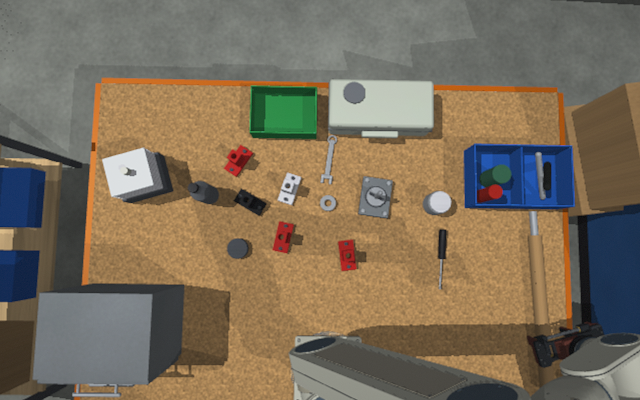

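The aluminium hub is at top (289,188) and scene (340,260). The stand is at top (377,196) and scene (267,190).

```bash
python3 - <<'E'
from h import *
for n,(u,v) in {'top0':(335,192),'scene0':(305,225)}.items():
    d=dict(np.load(f'pics/{n}.npz')); W=world(d)
    im=d['img'][v-50:v+50,u-66:u+66,::-1]
    cv2.imwrite(f'pics/{n}c.png',cv2.resize(im,None,fx=6,fy=6,interpolation=cv2.INTER_NEAREST))
    hsv=cv2.cvtColor(d['img'],cv2.COLOR_RGB2HSV)
    gray=(hsv[...,1]<70)
    print(n,'bench z',np.median(W[150:250,:,2][d['depth'][150:250]>0]))
    for nm,c,r in(('hub',{'top0':(289,188),'scene0':(340,260)}[n],26),('stand',{'top0':(377,196),'scene0':(267,190)}[n],36)):
        m=np.zeros(gray.shape,bool);m[c[1]-r:c[1]+r,c[0]-r:c[0]+r]=1;m&=gray
        for lo,hi in((5,11),(11,19),(19,28),(30,39),(40,46),(78,92),(60,100),(100,140)):
            k=m&(W[...,2]>lo)&(W[...,2]<hi)
            if k.sum()>3:
                P=W[k]; q=cv2.minAreaRect(P[:,:2].astype(np.float32)); print(nm,lo,hi,k.sum(),P.mean(0).round(1),[np.round(x,1) for x in q])
E
```

```text
top0 bench z -0.5615217144818416
hub 5 11 38 [587.9 139.    9. ] [array([595.6, 137.8]), array([ 52.4, 100.8]), np.float64(68.3)]
hub 11 19 236 [591.1 137.9  14.8] [array([575.9, 153.9]), array([ 75.3, 159.4]), np.float64(51.9)]
hub 19 28 42 [589.3 140.4  20.8] [array([576.7, 149. ]), array([ 75.3, 146.1]), np.float64(51.7)]
hub 30 39 5 [589.  130.4  33. ] [array([589.7, 129.3]), array([23.7, 27. ]), np.float64(89.2)]
hub 40 46 7 [591.2 134.5  42.2] [array([590. , 134.3]), array([25.6, 26.6]), np.float64(68.6)]
hub 78 92 92 [595.7 136.8  84.4] [array([595.4, 137.1]), array([33.6, 33.9]), np.float64(70.9)]
hub 60 100 107 [594.7 136.5  82.1] [array([595.4, 137. ]), array([33.8, 34. ]), np.float64(72.1)]
stand 5 11 10 [ 573.  -111.2    6.9] [array([ 565. , -112.7]), array([140.1,  45.8]), np.float64(18.7)]
stand 11 19 138 [ 562.3 -151.7   17.2] [array([ 570.2, -152.7]), array([ 99.7, 128.7]), np.float64(83.5)]
stand 19 28 661 [ 570.2 -151.9   22.7] [array([ 570.8, -152.9]), array([ 98.9, 128.7]), np.float64(82.5)]
stand 30 39 212 [ 569.5 -150.8   34.7] [array([ 567.6, -151.5]), array([ 
[... 1292 characters left out ...]
   16.1] [array([ 564.9, -210.4]), array([218.2, 127. ]), np.float64(83.1)]
stand 19 28 915 [ 575.2 -149.6   22.5] [array([ 563.1, -210. ]), array([215.4, 128.8]), np.float64(82.3)]
stand 30 39 285 [ 572.6 -150.2   34.5] [array([ 582.7, -155.9]), array([62.7, 88.9]), np.float64(76.1)]
stand 40 46 20 [ 577.4 -139.4   43. ] [array([ 577.3, -138.4]), array([20.3,  8.7]), np.float64(63.0)]
stand 78 92 17 [ 573.7 -147.9   85.8] [array([ 574.2, -149. ]), array([ 5.8, 13.6]), np.float64(48.8)]
stand 60 100 47 [ 573.4 -148.2   80.7] [array([ 573.1, -148.6]), array([ 7.2, 14.9]), np.float64(57.6)]
stand 100 140 55 [ 572.8 -149.2  120.4] [array([ 572.1, -150.8]), array([12.3, 14.1]), np.float64(20.7)]
```

```bash
echo
```

```text
(no output)
```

View pics/top0c.png

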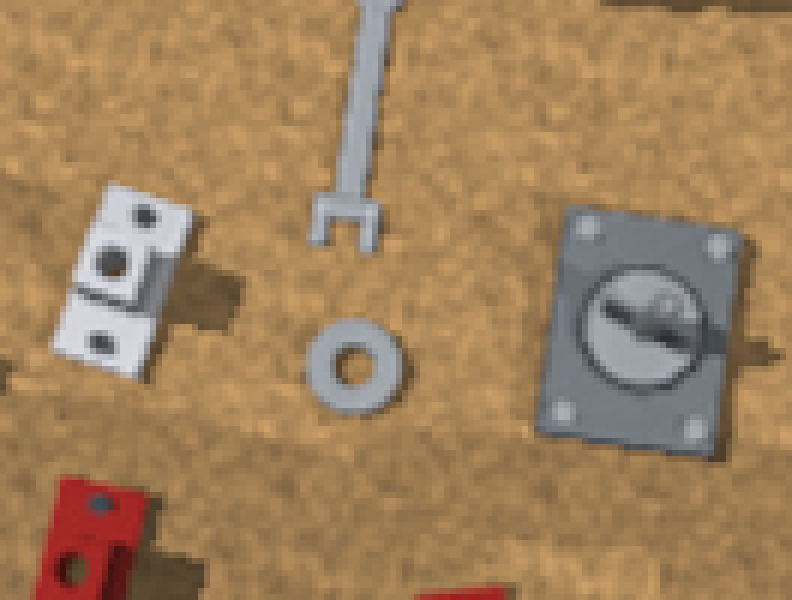

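View pics/scene0c.png

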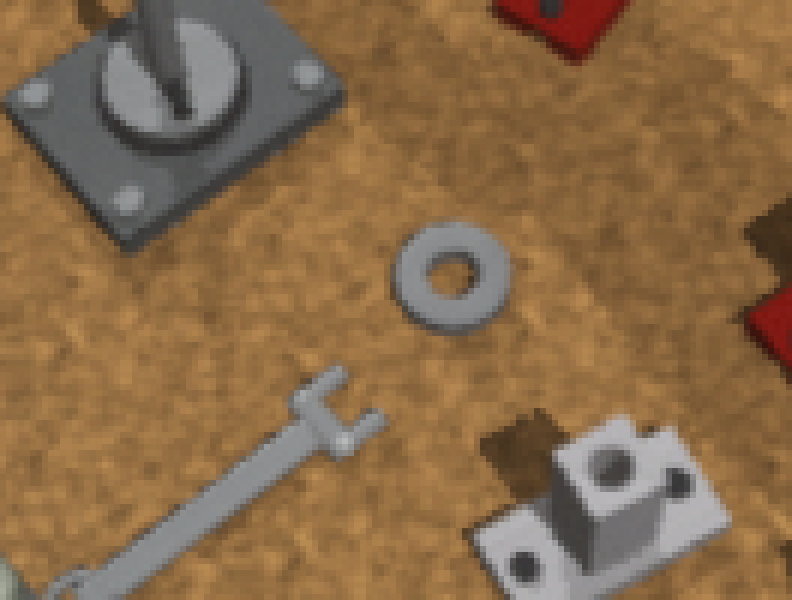

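The hub's centre is about (595,137.5) and its long axis lies at about -19°. The rod is near (571,-151) and the stand's x is at about -7.5°. Next I'll check the wrist camera's mount, so I can look at the key from above on the way.

```bash
cat >> h.py <<'E'
def go(x,y,z,tz=None):
    """shift in tool axes to world point and turn so that tool z points at heading tz (deg), mod 180"""
    o=ctrl.get_obs();M=R.from_rotvec(o['orientation']).as_matrix();d=M.T@(np.array([x,y,z])-o['ee_pos'])
    h=np.degrees(np.arctan2(M[1,2],M[0,2])); s=''
    if tz is not None:
        a=(tz-h+90)%180-90; s=f' turn(rad, about tool x=down) {-np.radians(a):.4f}'
    print('pos',o['ee_pos'].round(2),'head z',h.round(2),'tool shift',d.round(2),s,'q6',o['qpos'][5].round(2))
E
python3 - <<'E'
from h import *
d=grab('wrist','w0')
o=ctrl.get_obs();M=R.from_rotvec(o['orientation']).as_matrix();T=d['world_from_camera']
print(T.round(3),(M.T@(T[:3,3]-o['ee_pos'])).round(1),(M.T@T[:3,:3]).round(3),d['mtx'])
go(520,-150,260)
E
```

```text
[[ 2.64000e-01 -9.22000e-01 -2.85000e-01  2.43831e+02]
 [-9.65000e-01 -2.52000e-01 -7.60000e-02 -5.80241e+02]
 [-2.00000e-03  2.95000e-01 -9.55000e-01  3.83939e+02]
 [ 0.00000e+00  0.00000e+00  0.00000e+00  1.00000e+00]] [-161.8   81.6   -0.7] [[ 0.    -0.295  0.955]
 [-0.001 -0.955 -0.295]
 [ 1.    -0.001 -0.001]] [[305.15017944   0.         315.82427923]
 [  0.         305.15017944 194.75399874]
 [  0.           0.           1.        ]]
pos [ 165.31 -602.3   222.09] head z -74.65 tool shift [ -37.51  461.75 -342.34]  q6 -0.02
```

View pics/w0.png

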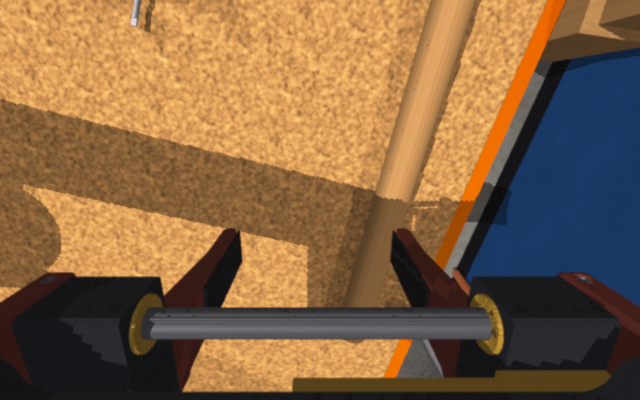

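>>> {"fn": "send_rows", "kwargs": {"rows": [[0,31,-23,0],[0,31,-23,0],[0,31,-23,0],[0,31,-23,0],[0,31,-23,0],[0,31,-23,0],[0,31,-23,0],[0,31,-23,0],[0,31,-23,0],[0,31,-23,0]]}}

```text
t: 0.98
ee_pos: [407.7, -291.6, 219.5]
orientation: [1.019, 1.321, -1.02]
ft_force: [1.1, -0.6, -0.5]
width: 88.1
```

```bash
python3 - <<'E'
from h import *
go(493,-172,230)
E
```

```text
pos [ 407.72 -291.57  219.54] head z -75.38 tool shift [-10.58 112.68 -94.19]  q6 0.67
```

>>> {"fn": "send_rows", "kwargs": {"rows": [[-2,30,-25,0],[-3,30,-25,0],[-3,30,-25,0],[-2,20,-17,0],[0,0,0,0]]}}

```text
t: 1.4
ee_pos: [496.9, -163.1, 229.6]
orientation: [1.016, 1.323, -1.015]
ft_force: [0.3, -0.5, 0.6]
width: 88.0
```

```bash
python3 - <<'E'
from h import *
d=grab('wrist','w1'); go(493,-172,230)
W=world(d)
T=d['world_from_camera']; p=np.linalg.inv(T)@[571,-151,35,1]; uv=d['mtx']@p[:3]; uv=uv/uv[2];print(uv)
u,v=int(uv[0]),int(uv[1]); v=max(v,60)
cv2.imwrite('pics/w1c.png',cv2.resize(d['img'][v-60:v+60,u-70:u+70,::-1],None,fx=5,fy=5,interpolation=cv2.INTER_NEAREST))
E
```

```text
pos [ 495.73 -164.34  229.27] head z -75.09 tool shift [-0.73 -4.61  6.7 ]  q6 0.97
[323.29931187 106.71560281   1.        ]
```

View pics/w1c.png

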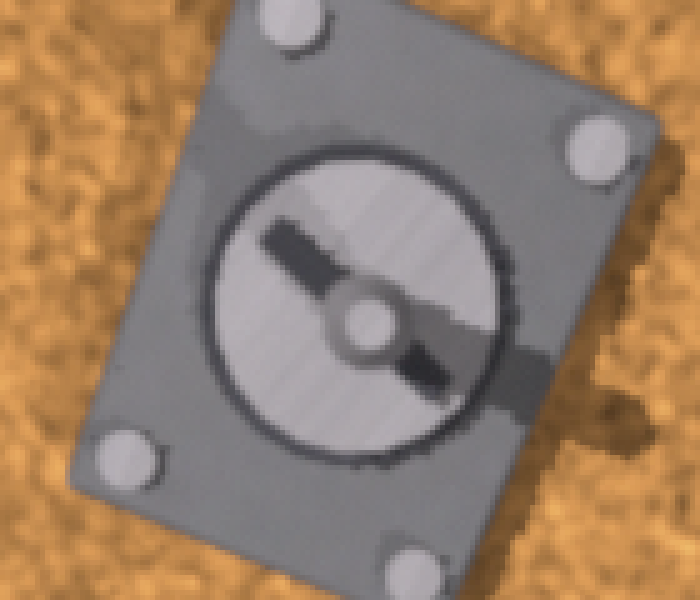

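The crop shows the dark drive key running through the rod from crop (275,232) to (443,385), and the rod top at (369,322). I'll measure both on their height planes.

```bash
cat >> h.py <<'E'
def onplane(d,uv,z):
    K=d['mtx'];T=d['world_from_camera'];uv=np.atleast_2d(uv).astype(float)
    r=np.c_[(uv[:,0]-K[0,2])/K[0,0],(uv[:,1]-K[1,2])/K[1,1],np.ones(len(uv))]@T[:3,:3].T
    return T[:3,3]+r*((z-T[2,3])/r[:,2])[:,None]
E
python3 - <<'E'
from h import *
d=dict(np.load('pics/w1.npz')); W=world(d)
g=d['img'].max(2).astype(int)
v,u=np.mgrid[:400,:640]
P=onplane(d,np.c_[u.ravel(),v.ravel()],43).reshape(400,640,3)
r=np.hypot(P[...,0]-571,P[...,1]+151)
k=(g<95)&(r<29)
for z in(39,43):
    n,l,s,c=cv2.connectedComponentsWithStats(k.astype(np.uint8))
    cs=[onplane(d,c[i],z)[0] for i in range(1,n) if s[i,4]>15]; print([s[i,4] for i in range(1,n)],np.round(cs,1))
q=P[k]; A=q[:,:2]-q[:,:2].mean(0); w,V=np.linalg.eigh(A.T@A); print('key ang',np.degrees(np.arctan2(V[1,1],V[0,1])),cv2.minAreaRect(q[:,:2].astype(np.float32)))
# depth based
for lo,hi in((33,37.5),(40,46),(132,140),(125,140)):
    m=(W[...,2]>lo)&(W[...,2]<hi)&(np.hypot(W[...,0]-571,W[...,1]+151)<45)
    q=W[m][:,:2]; c=cv2.minEnclosingCircle(q.astype(np.float32)); A=q-q.mean(0); w,V=np.linalg.eigh(A.T@A)
    print(lo,hi,m.sum(),q.mean(0).round(1),c,np.degrees(np.arctan2(V[1,1],V[0,1])).round(1),w)
# stand top rect
m=(W[...,2]>18)&(W[...,2]<26)&(np.hypot(W[...,0]-571,W[...,1]+151)<90); print(cv2.minAreaRect(W[m][:,:2].astype(np.float32)))
E
```

```text
[np.int32(118), np.int32(134)] [[ 577.8 -137.5   39. ]
 [ 564.  -167.5   39. ]]
[np.int32(118), np.int32(134)] [[ 577.8 -137.6   43. ]
 [ 564.1 -167.2   43. ]]
key ang 64.50922209820337 ((571.5078735351562, -153.7340850830078), (51.26673126220703, 14.269621849060059), 58.39848327636719)
33 37.5 2049 [ 571.4 -150.9] ((570.4774780273438, -151.5197296142578), 31.830127716064453) 151.4 [550251.39166278 627824.40380086]
40 46 210 [ 571.5 -149.3] ((570.7402954101562, -151.3917694091797), 25.88094139099121) 62.9 [ 1131.08700328 71727.86788886]
132 140 123 [ 570.4 -151.6] ((570.4852294921875, -151.4754180908203), 5.346395492553711) 46.4 [736.64239565 815.14799469]
125 140 276 [ 570.5 -151.3] ((570.3511962890625, -151.4539031982422), 7.906038761138916) -175.4 [3940.03302969 4124.88513334]
((570.3580932617188, -151.38607788085938), (100.05244445800781, 130.12771606445312), 82.6191177368164)
```

The rod axis is at (570.5,-151.5). The key heads about 63–65°, in mod-180 terms. Next I'll move over to the hub.

```bash
python3 - <<'E'
from h import *
go(569,61,230,-19)
E
```

```text
pos [ 495.73 -164.34  229.27] head z -75.09 tool shift [  -0.62  128.77 -198.91]  turn(rad, about tool x=down) -0.9790 q6 0.97
```

>>> {"fn": "send_rows", "kwargs": {"rows": [[0,20,-31,0],[0,20,-31,0],[0,20,-31,0],[0,20,-31,0],[0,20,-31,0],[0,20,-31,0],[0,0,0,-0.12],[0,0,0,-0.12],[0,0,0,-0.12],[0,0,0,-0.12]]}}

```text
t: 2.28
ee_pos: [562.7, 43.4, 225.7]
orientation: [0.644, 1.478, -0.653]
ft_force: [-0.2, -0.1, 0.3]
width: 87.9
```

>>> {"fn": "send_rows", "kwargs": {"rows": [[0,0,0,-0.12],[0,0,0,-0.12],[0,0,0,-0.12],[0,0,0,-0.12],[0,0,0,0]]}}

```text
t: 2.7
ee_pos: [560.0, 35.5, 223.7]
orientation: [0.251, 1.568, -0.262]
ft_force: [0.0, -0.4, 0.3]
width: 87.7
```

```bash
python3 - <<'E'
from h import *
d=grab('wrist','w2'); go(569,61,230,-19)
W=world(d); c=np.array([595,137.5])
for lo,hi in((81,89),(12,18)):
    m=(W[...,2]>lo)&(W[...,2]<hi)&(np.hypot(W[...,0]-c[0],W[...,1]-c[1])<62)&(d['img'].min(2)>110)
    m=cv2.morphologyEx(m.astype(np.uint8),cv2.MORPH_OPEN,np.ones((3,3)))>0
    print(lo,m.sum(),[np.round(x,2) for x in cv2.minAreaRect(W[m][:,:2].astype(np.float32))])
E
```

```text
pos [559.95  35.46 223.65] head z -19.09 tool shift [-6.6  27.04  0.13]  turn(rad, about tool x=down) -0.0015 q6 0.38
81 1189 [array([594.21, 139.72]), array([34.01, 33.68]), np.float64(72.01)]
12 2488 [array([594.45, 139.74]), array([ 50.03, 100.15]), np.float64(72.36)]
```

View pics/w2.png

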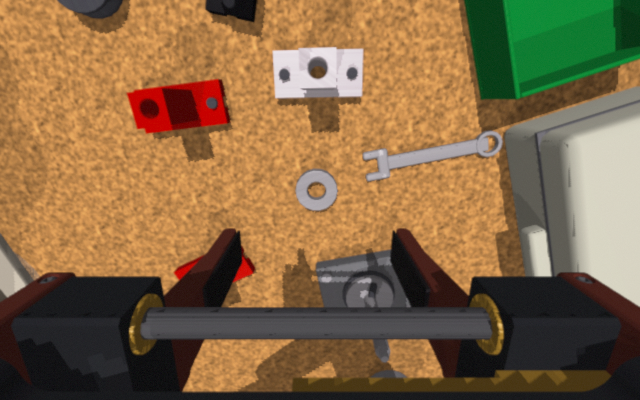

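The wrist view shows the hub at pixel (318,70). It gives (594.3,139.7) and a heading of -17.9°, about 2 mm off the fixed cameras. I'll use (594.4,139) and move above it.

```bash
python3 - <<'E'
from h import *
go(594.4,139,120,-17.8)
E
```

```text
pos [559.95  35.46 223.65] head z -19.09 tool shift [102.65 110.06  -0.16]  turn(rad, about tool x=down) -0.0224 q6 0.38
```

>>> {"fn": "send_rows", "kwargs": {"rows": [[0,30,0,-0.022],[5,30,0,0],[20,30,0,0],[20,17,0,0],[20,6,0,0],[20,0,0,0],[10,0,0,0],[0,0,0,0]]}}

```text
t: 3.42
ee_pos: [597.7, 139.1, 124.6]
orientation: [0.271, 1.562, -0.283]
ft_force: [0.9, 0.1, 0.1]
width: 87.9
```

```bash
python3 - <<'E'
from h import *
d=grab('wrist','w3'); go(594.4,139,49,-17.8)
W=world(d); c=np.array([595,137.5])
for lo,hi in((81,89),(12,18)):
    m=(W[...,2]>lo)&(W[...,2]<hi)&(np.hypot(W[...,0]-c[0],W[...,1]-c[1])<62)&(d['img'].min(2)>110)
    m=cv2.morphologyEx(m.astype(np.uint8),cv2.MORPH_OPEN,np.ones((3,3)))>0
    print(lo,m.sum(),[np.round(x,2) for x in cv2.minAreaRect(W[m][:,:2].astype(np.float32))])
E
```

```text
pos [597.98 138.96 125.47] head z -20.22 tool shift [76.5  -0.53 -2.83]  turn(rad, about tool x=down) -0.0423 q6 0.57
81 1752 [array([594.28, 139.52]), array([35.01, 34.17]), np.float64(71.96)]
12 3396 [array([594.25, 139.65]), array([ 50.71, 100.23]), np.float64(72.18)]
```

View pics/w3.png

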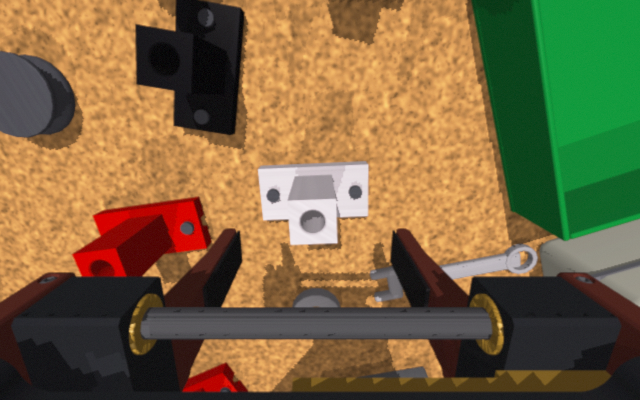

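The hub sits between the fingers with its bore at pixel (313,222), and again measures (594.3,139.5). I'll descend.

>>> {"fn": "send_rows", "kwargs": {"rows": [[0,0,-3,-0.04],[10,0,0,0],[15,0,0,0],[15,0,0,0],[15,0,0,0],[12,0,0,0],[5,0,0,0],[0,0,0,0]]}}

```text
t: 4.13
ee_pos: [600.4, 136.0, 56.8]
orientation: [0.257, 1.552, -0.262]
ft_force: [-0.8, 0.2, 0.2]
width: 87.6
```

```bash
python3 - <<'E'
from h import *
go(594.3,139.3,49,-17.8)
E
```

```text
pos [600.43 135.96  56.84] head z -18.93 tool shift [ 7.82  1.19 -6.91]  turn(rad, about tool x=down) -0.0198 q6 0.54
```

```bash
python3 - <<'E'
from h import *
st()
E
```

```text
{'t': np.float64(4.133), 'qpos': array([ 0.205,  0.63 ,  1.738, -0.006,  0.772,  0.54 ]), 'qvel': array([-0.007, -0.001, -0.003, -0.   ,  0.003,  0.009]), 'joint_torque': array([ 1.4000e-02, -5.8260e+01, -1.9835e+01,  3.6000e-02, -2.1000e-01,
        2.0000e-03]), 'ee_pos': array([600.432, 135.957,  56.844]), 'orientation': array([ 0.257,  1.552, -0.262]), 'ft_force': array([-0.824,  0.227,  0.192]), 'moment': array([-0.022, -0.069,  0.081]), 'width': np.float64(87.649)}
[[ 0.003  0.324  0.946]
 [-0.004  0.946 -0.324]
 [-1.    -0.003  0.004]]
```

>>> {"fn": "send_rows", "kwargs": {"rows": [[2,0.5,-4,-0.02],[4,0.5,-3,0],[2,0,0,0],[0,0,0,0]]}}

```text
t: 4.47
ee_pos: [594.8, 139.3, 50.0]
orientation: [0.241, 1.551, -0.245]
ft_force: [-0.7, 0.5, 0.4]
width: 87.9
```

```bash
python3 - <<'E'
from h import *
go(594.3,139.3,49,-17.8)
E
```

```text
pos [594.79 139.28  49.95] head z -17.77 tool shift [ 0.95 -0.13 -0.48]  turn(rad, about tool x=down) 0.0006 q6 0.53
```

Aligned, so I'll close the fingers. 34 mm of 88 mm is about 0.39, so I command a fully shut grip at the fixed force.

>>> {"fn": "send_rows", "kwargs": {"rows": [[0,0,0,0],[0,0,0,0],[0,0,0,0],[0,0,0,0],[0,0,0,0],[0,0,0,0],[0,0,0,0],[0,0,0,0]], "fingers": 0.1}}

```text
t: 5.13
ee_pos: [596.0, 139.8, 51.6]
orientation: [0.242, 1.549, -0.244]
ft_force: [0.9, -0.1, -0.1]
width: 38.2
```

```bash
python3 - <<'E'
from h import *
st();go(594.3,139.3,49,-17.8)
E
```

```text
{'t': np.float64(5.133), 'qpos': array([ 0.213,  0.632,  1.752, -0.006,  0.75 ,  0.528]), 'qvel': array([-0.   , -0.001, -0.001,  0.   , -0.001, -0.001]), 'joint_torque': array([ 8.0000e-03, -5.8294e+01, -1.9353e+01,  3.8000e-02, -5.3000e-02,
        1.0000e-03]), 'ee_pos': array([595.966, 139.792,  51.585]), 'orientation': array([ 0.242,  1.549, -0.244]), 'ft_force': array([ 0.919, -0.067, -0.052]), 'moment': array([-0.052, -0.02 ,  0.031]), 'width': np.float64(38.239)}
[[ 0.008  0.305  0.952]
 [-0.002  0.952 -0.305]
 [-1.     0.     0.009]]
pos [595.97 139.79  51.59] head z -17.76 tool shift [ 2.57 -0.98 -1.46]  turn(rad, about tool x=down) 0.0006 q6 0.53
```

>>> {"fn": "send_rows", "kwargs": {"rows": [[1,-0.5,-0.7,0],[0.5,0,0,0],[0,0,0,0],[0,0,0,0]]}}

```text
t: 5.47
ee_pos: [595.4, 139.8, 51.4]
orientation: [0.243, 1.548, -0.244]
ft_force: [-0.3, 1.1, -0.4]
width: 34.0
```

```bash
python3 - <<'E'
from h import *
st();go(594.3,139.3,49,-17.8)
E
```

```text
{'t': np.float64(5.467), 'qpos': array([ 0.213,  0.632,  1.753, -0.005,  0.749,  0.527]), 'qvel': array([-0.   , -0.002,  0.001,  0.002,  0.003, -0.001]), 'joint_torque': array([ 2.4000e-02, -5.8455e+01, -1.9109e+01,  3.0000e-03,  1.8000e-02,
        6.0000e-03]), 'ee_pos': array([595.396, 139.791,  51.389]), 'orientation': array([ 0.243,  1.548, -0.244]), 'ft_force': array([-0.27 ,  1.141, -0.377]), 'moment': array([ 0.05 , -0.026,  0.005]), 'width': np.float64(34.005)}
[[ 0.009  0.305  0.952]
 [-0.002  0.952 -0.305]
 [-1.     0.001  0.009]]
pos [595.4  139.79  51.39] head z -17.77 tool shift [ 2.38 -0.8  -0.91]  turn(rad, about tool x=down) 0.0004 q6 0.53
```

Gripped at 34.0 mm width, with the TCP about 51 mm above the underside. I'll lift.

>>> {"fn": "send_rows", "kwargs": {"rows": [[-8,0,0,0],[-15,0,0,0],[-25,0,0,0],[-30,0,0,0],[-30,0,0,0],[-30,0,0,0],[-25,0,0,0],[-15,0,0,0],[-5,0,0,0],[0,0,0,0]]}}

```text
t: 6.3
ee_pos: [587.8, 138.7, 238.3]
orientation: [0.239, 1.563, -0.249]
ft_force: [1.2, 0.1, -4.0]
width: 33.7
```

```bash
python3 - <<'E'
from h import *
st();go(570.5,-151.5,215,63)
d=grab('wrist','w4')
E
```

```text
{'t': np.float64(6.3), 'qpos': array([ 0.214,  0.379,  1.659, -0.004,  1.112,  0.526]), 'qvel': array([-0.   , -0.012,  0.008, -0.   , -0.002,  0.   ]), 'joint_torque': array([ 7.0000e-03, -5.5326e+01, -2.9620e+01,  4.3000e-02,  2.7600e-01,
       -2.0000e-03]), 'ee_pos': array([587.784, 138.679, 238.28 ]), 'orientation': array([ 0.239,  1.563, -0.249]), 'ft_force': array([ 1.156,  0.119, -4.012]), 'moment': array([-0.043, -0.152,  0.003]), 'width': np.float64(33.748)}
[[-0.007  0.305  0.952]
 [-0.006  0.952 -0.305]
 [-1.    -0.008 -0.005]]
pos [587.78 138.68 238.28] head z -17.79 tool shift [  25.01 -281.41   72.31]  turn(rad, about tool x=down) -1.4100 q6 0.53
```

View pics/w4.png

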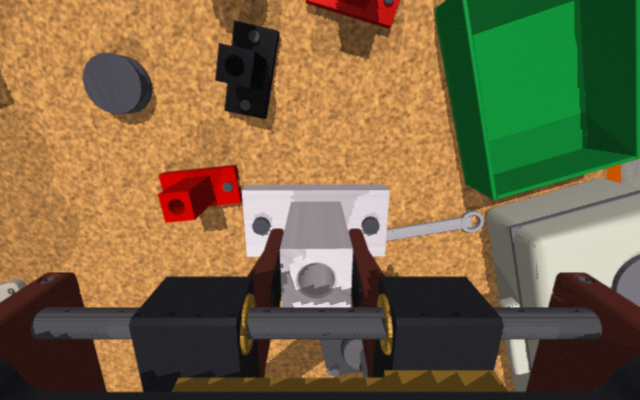

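The hub is held square, with its bore at pixel (317,279). Next I'll measure its offset in the tool frame.

```bash
python3 - <<'E'
from h import *
d=dict(np.load('pics/w4.npz')); o=ctrl.get_obs();M=R.from_rotvec(o['orientation']).as_matrix()
W=world(d); L=(W-o['ee_pos'])@M
b=onplane(d,[317,279],o['ee_pos'][2]+33.6); print('bore',(b-o['ee_pos'])@M)
m=(np.abs(L[...,0]-36)<7)&(np.abs(L[...,1])<45)&(np.abs(L[...,2])<60)&(d['img'].min(2)>90)
m=cv2.morphologyEx(m.astype(np.uint8),cv2.MORPH_OPEN,np.ones((3,3)))>0
q=L[m]; print(m.sum(),np.percentile(q[:,0],[5,50,95]),cv2.minAreaRect(q[:,1:].astype(np.float32)), q[:,1].max(),q[:,2].min(),q[:,2].max())
for a,bb in((-40,-20),(20,40)):
    s=q[(q[:,2]>a)&(q[:,2]<bb)]; print(np.median(s[:,0]),s[:,1].min(),s[:,1].max())
E
```

```text
bore [[-33.60113884  -0.4238344    0.4782304 ]]
5236 [34.35687761 35.69430721 38.62449065] ((-0.22257614135742188, -0.5347633361816406), (100.24899291992188, 50.95602035522461), 89.800048828125) 25.137279575487966 -50.71721133659362 49.56646869576182
35.57405071520989 -21.67570335897439 24.87888036903106
35.84139072727281 -24.270208106350935 25.005959049794384
```

>>> {"fn": "send_rows", "kwargs": {"rows": [[0,-15,4,0],[0,-28,7,0],[0,-33,8,0],[0,-33,8,0],[0,-33,8,0],[0,-33,8,0],[0,-33,8,0],[0,-33,8,0],[0,-25,7,0],[0,-10,3,0]]}}

```text
t: 7.18
ee_pos: [556.7, -158.7, 221.0]
orientation: [0.231, 1.594, -0.247]
ft_force: [0.2, -0.3, -3.5]
width: 34.1
```

>>> {"fn": "send_rows", "kwargs": {"rows": [[0,0,0,-0.08],[0,0,0,-0.12],[0,0,0,-0.12],[0,0,0,-0.12],[0,0,0,-0.12],[0,0,0,-0.12],[0,0,0,-0.12],[0,0,0,-0.12],[0,0,0,-0.12],[0,0,0,-0.08]]}}

```text
t: 8.02
ee_pos: [544.1, -161.9, 203.7]
orientation: [-0.648, 1.524, 0.701]
ft_force: [0.4, -0.0, -4.8]
width: 33.8
```

```bash
python3 - <<'E'
from h import *
st();go(570.5,-151.5,200,64)
E
```

```text
{'t': np.float64(8.017), 'qpos': array([-0.302,  0.392,  1.73 , -0.017,  1.085, -1.151]), 'qvel': array([-0.001,  0.021,  0.023,  0.   , -0.006, -0.976]), 'joint_torque': array([-7.0000e-03, -5.3277e+01, -2.7137e+01, -6.2000e-02,  4.2000e-01,
        8.6200e-01]), 'ee_pos': array([ 544.081, -161.936,  203.657]), 'orientation': array([-0.648,  1.524,  0.701]), 'ft_force': array([ 0.402, -0.025, -4.805]), 'moment': array([ 0.023, -0.259, -0.018]), 'width': np.float64(33.769)}
[[-0.067 -0.754  0.653]
 [ 0.005  0.655  0.756]
 [-0.998  0.054 -0.04 ]]
pos [ 544.08 -161.94  203.66] head z 49.16 tool shift [  1.94 -13.28  25.3 ]  turn(rad, about tool x=down) -0.2591 q6 -1.15
```

```bash
python3 - <<'E'
from h import *
for n,r in [('t0',[1.011,1.325,-1.009]),('tr10',[1.019,1.321,-1.02]),('1.4',[1.016,1.323,-1.015]),('2.28',[.644,1.478,-.653]),('2.7',[.251,1.568,-.262]),('3.42',[.271,1.562,-.283]),('4.13',[.257,1.552,-.262]),('4.47',[.241,1.551,-.245]),('5.13',[.242,1.549,-.244]),('5.47',[.243,1.548,-.244]),('lift',[.239,1.563,-.249]),('trans',[.231,1.594,-.247]),('turn',[-.648,1.524,.701])]:
    print(n,R.from_rotvec(r).as_matrix()[:,0].round(4))
E
```

```text
t0 [-1.0e-04  1.6e-03 -1.0e+00]
tr10 [-1.8e-03  6.0e-04 -1.0e+00]
1.4 [-0.001   0.0015 -1.    ]
2.28 [-0.0078 -0.0027 -1.    ]
2.7 [-0.0134 -0.0049 -0.9999]
3.42 [-0.0101 -0.0059 -0.9999]
4.13 [ 0.0026 -0.0036 -1.    ]
4.47 [ 0.0056 -0.0034 -1.    ]
5.13 [ 0.0078 -0.0025 -1.    ]
5.47 [ 0.0088 -0.002  -1.    ]
lift [-0.0069 -0.0053 -1.    ]
trans [-0.0374 -0.0045 -0.9993]
turn [-0.0664  0.0055 -0.9978]
```

The arm sags as rows go by under load. The TCP is low by about 30 mm and the tool is tilted 0.067 rad, and no row can command a tilt correction. Each row starts from the measured pose, so contact should relax the tilt. I'll set the hub flat on free bench near the stand to square it up, then go to the rod in a few quick rows.

```bash
python3 - <<'E'
from h import *
go(415,-190,215)
go(415,-190,75)
d=grab('top','t1')
E
```

```text
pos [ 544.08 -161.94  203.66] head z 49.16 tool shift [  -2.87   79.56 -106.02]  q6 -1.15
pos [ 544.08 -161.94  203.66] head z 49.16 tool shift [ 136.82   72.04 -100.47]  q6 -1.15
```

View pics/t1.png

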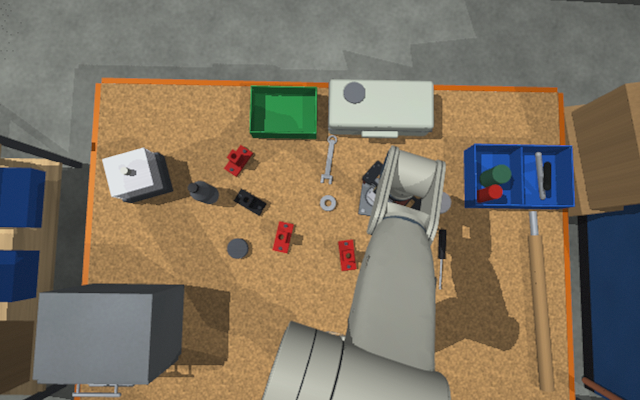

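>>> {"fn": "send_rows", "kwargs": {"rows": [[-8,12,-16,0],[-4,20,-27,0],[-3,20,-27,0],[0,18,-24,0],[0,6,-8,0]]}}

```text
t: 8.48
ee_pos: [415.3, -187.7, 220.8]
orientation: [-0.641, 1.532, 0.706]
ft_force: [-0.7, 0.1, -5.0]
width: 33.8
```

```bash
python3 - <<'E'
from h import *
st();go(415,-190,75,63)
E
```

```text
{'t': np.float64(8.483), 'qpos': array([-0.435,  0.211,  1.948, -0.027,  1.056, -1.275]), 'qvel': array([-0.142, -0.143,  0.172,  0.005, -0.063, -0.105]), 'joint_torque': array([  0.78 , -40.259, -28.166,  -0.166,   0.198,  -0.123]), 'ee_pos': array([ 415.316, -187.684,  220.761]), 'orientation': array([-0.641,  1.532,  0.706]), 'ft_force': array([-0.689,  0.088, -4.986]), 'moment': array([-0.037, -0.159, -0.017]), 'width': np.float64(33.836)}
[[-0.076 -0.752  0.655]
 [ 0.01   0.656  0.755]
 [-0.997  0.064 -0.043]]
pos [ 415.32 -187.68  220.76] head z 49.06 tool shift [145.33 -10.57   4.28]  turn(rad, about tool x=down) -0.2433 q6 -1.28
```

>>> {"fn": "send_rows", "kwargs": {"rows": [[15,-2,0,-0.08],[30,-3,1,-0.08],[35,-3,1,-0.08],[30,-2,1,0],[20,0,0,0],[8,0,0,0]]}}

```text
t: 8.98
ee_pos: [413.5, -190.8, 78.6]
orientation: [-0.82, 1.456, 0.891]
ft_force: [-1.2, 0.3, -4.3]
width: 33.7
```

```bash
python3 - <<'E'
from h import *
st();go(415,-190,52,63)
E
```

```text
{'t': np.float64(8.983), 'qpos': array([-0.443,  0.447,  2.043, -0.035,  0.718, -1.507]), 'qvel': array([-0.003,  0.194,  0.043, -0.006, -0.224,  0.028]), 'joint_torque': array([-2.500e-02, -4.743e+01, -1.735e+01, -9.200e-02,  1.720e-01,
       -9.700e-02]), 'ee_pos': array([ 413.46 , -190.807,   78.557]), 'orientation': array([-0.82 ,  1.456,  0.891]), 'ft_force': array([-1.209,  0.276, -4.294]), 'moment': array([ 0.019, -0.148, -0.018]), 'width': np.float64(33.743)}
[[-0.07  -0.885  0.461]
 [ 0.008  0.461  0.887]
 [-0.998  0.066 -0.026]]
pos [ 413.46 -190.81   78.56] head z 62.57 tool shift [26.39 -2.73  2.1 ]  turn(rad, about tool x=down) -0.0076 q6 -1.51
```

>>> {"fn": "send_rows", "kwargs": {"rows": [[12,0,0,0],[8,0,0,0],[4,0,0,0],[3,0,0,0],[3,0,0,0]]}}

```text
t: 9.4
ee_pos: [409.4, -191.3, 50.0]
orientation: [-0.813, 1.464, 0.892]
ft_force: [-7.6, 7.3, 40.4]
width: 34.6
```

```bash
python3 - <<'E'
from h import *
st()
E
```

```text
{'t': np.float64(9.4), 'qpos': array([-0.446,  0.503,  2.053, -0.042,  0.66 , -1.498]), 'qvel': array([-0.002,  0.02 ,  0.001,  0.002, -0.009,  0.014]), 'joint_torque': array([-1.4640e+00, -2.9072e+01, -1.4175e+01, -1.2550e+00, -3.4590e+00,
       -5.0000e-03]), 'ee_pos': array([ 409.35 , -191.253,   49.995]), 'orientation': array([-0.813,  1.464,  0.892]), 'ft_force': array([-7.563,  7.281, 40.42 ]), 'moment': array([ 2.24 ,  1.074, -0.153]), 'width': np.float64(34.608)}
[[-0.078 -0.882  0.465]
 [ 0.009  0.465  0.885]
 [-0.997  0.073 -0.029]]
```

>>> {"fn": "send_rows", "kwargs": {"rows": [[0,0,0,0],[0,0,0,0],[0,0,0,0]]}}

```text
t: 9.65
ee_pos: [411.6, -192.2, 53.0]
orientation: [-0.814, 1.461, 0.886]
ft_force: [-0.1, -0.7, -4.3]
width: 33.9
```

```bash
python3 - <<'E'
from h import *
st()
d=grab('wrist','w5')
E
```

```text
{'t': np.float64(9.65), 'qpos': array([-0.446,  0.498,  2.051, -0.041,  0.663, -1.496]), 'qvel': array([ 0.002, -0.014, -0.009,  0.001,  0.004,  0.009]), 'joint_torque': array([-3.1000e-02, -4.7497e+01, -1.4776e+01, -7.3000e-02,  4.8400e-01,
       -6.0000e-03]), 'ee_pos': array([ 411.624, -192.161,   53.042]), 'orientation': array([-0.814,  1.461,  0.886]), 'ft_force': array([-0.142, -0.747, -4.325]), 'moment': array([ 0.067, -0.197, -0.065]), 'width': np.float64(33.867)}
[[-0.073 -0.881  0.467]
 [ 0.007  0.468  0.884]
 [-0.997  0.068 -0.028]]
```

View pics/w5.png

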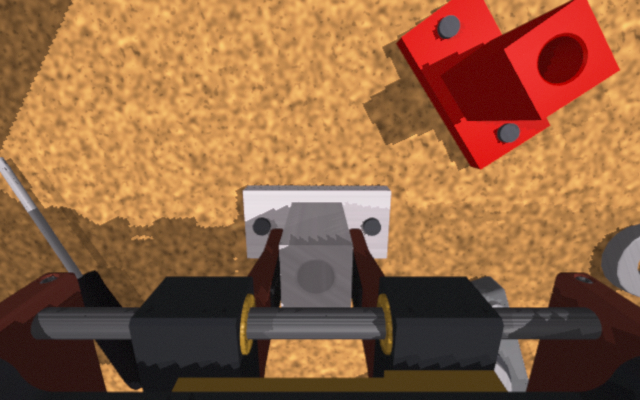

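Pressing is stiff at about 10 N/mm, and each press-and-release eases the tilt slightly. I'll use light steady pressing on the bench to bring the tool back toward square, starting with a short trial.

>>> {"fn": "send_rows", "kwargs": {"rows": [[4,0,0,0],[2.5,0,0,0],[2.5,0,0,0],[2.5,0,0,0],[2.5,0,0,0],[2.5,0,0,0]]}}

```text
t: 10.2
ee_pos: [410.9, -193.3, 48.0]
orientation: [-0.813, 1.463, 0.884]
ft_force: [-9.5, 4.6, 42.4]
width: 34.5
```

```bash
python3 - <<'E'
from h import *
st()
E
```

```text
{'t': np.float64(10.2), 'qpos': array([-0.448,  0.508,  2.052, -0.044,  0.652, -1.493]), 'qvel': array([-0.002,  0.   ,  0.001,  0.002,  0.   ,  0.002]), 'joint_torque': array([ -0.17 , -28.815, -13.497,  -0.351,  -3.357,   0.169]), 'ee_pos': array([ 410.85 , -193.317,   47.999]), 'orientation': array([-0.813,  1.463,  0.884]), 'ft_force': array([-9.467,  4.594, 42.389]), 'moment': array([1.577, 1.404, 0.063]), 'width': np.float64(34.546)}
[[-0.074 -0.88   0.469]
 [ 0.006  0.47   0.883]
 [-0.997  0.068 -0.03 ]]
```

The tilt hardly changed, but the fingers slid about 3 mm and the hub has likely pivoted flat on the bench. I'll open here so it rests flat, and check how the unloaded arm drifts.

>>> {"fn": "send_rows", "kwargs": {"rows": [[0,0,0,0],[0,0,0,0],[0,0,0,0],[0,0,0,0]], "fingers": 0.7}}

```text
t: 10.53
ee_pos: [412.7, -194.1, 49.7]
orientation: [-0.816, 1.461, 0.881]
ft_force: [0.3, 0.3, -0.7]
width: 57.7
```

>>> {"fn": "send_rows", "kwargs": {"rows": [[0,0,0,0],[0,0,0,0],[0,0,0,0],[0,0,0,0],[0,0,0,0],[0,0,0,0],[0,0,0,0],[0,0,0,0]]}}

```text
t: 11.2
ee_pos: [412.3, -193.9, 48.1]
orientation: [-0.815, 1.462, 0.882]
ft_force: [-0.6, 1.3, 0.7]
width: 61.5
```

```bash
python3 - <<'E'
from h import *
st()
E
```

```text
{'t': np.float64(11.2), 'qpos': array([-0.447,  0.508,  2.05 , -0.045,  0.651, -1.492]), 'qvel': array([-0.002,  0.001,  0.001, -0.   , -0.001, -0.   ]), 'joint_torque': array([ 1.0000e-03, -4.5783e+01, -1.3755e+01, -6.5000e-02,  3.3900e-01,
       -1.0000e-03]), 'ee_pos': array([ 412.295, -193.876,   48.12 ]), 'orientation': array([-0.815,  1.462,  0.882]), 'ft_force': array([-0.629,  1.295,  0.716]), 'moment': array([ 0.001, -0.172, -0.01 ]), 'width': np.float64(61.486)}
[[-0.072 -0.88   0.469]
 [ 0.005  0.47   0.883]
 [-0.997  0.066 -0.03 ]]
```

```bash
cat >> h.py <<'E'
def hubfit(d):
    """fit hub neck/flange tops by depth, in world and tool frame"""
    o=ctrl.get_obs();M=R.from_rotvec(o['orientation']).as_matrix();W=world(d);L=(W-o['ee_pos'])@M
    a=(np.abs(L[...,1])<50)&(np.abs(L[...,2])<62)&(d['img'].min(2)>70)&(d['img'].max(2).astype(int)-d['img'].min(2)<40)
    for nm,x0 in(('flange',34),('neck',-36)):
        m=a&(np.abs(L[...,0]-x0)<8)
        if nm=='neck': m&=(np.abs(L[...,2])<20)&(np.abs(L[...,1])<22)
        m=cv2.morphologyEx(m.astype(np.uint8),cv2.MORPH_OPEN,np.ones((3,3)))>0
        q=L[m];w=W[m]
        A=np.c_[w[:,:2]-w[:,:2].mean(0),np.ones(len(w))];k=np.ones(len(w),bool)
        for _ in range(5):
            c=np.linalg.lstsq(A[k],w[k,2],rcond=None)[0];k=np.abs(A@c-w[:,2])<2
        rr=cv2.minAreaRect(w[k][:,:2].astype(np.float32)); n=np.r_[-c[:2],1]
        print(nm,k.sum(),'z',c[2].round(1),'normal xy world',n[:2].round(4),'rect',[np.round(x,2) for x in rr],'ctr tool',(M.T@(np.r_[rr[0],c[2]]-o['ee_pos'])).round(2))
E
python3 - <<'E'
from h import *
d=grab('wrist','w6'); hubfit(d); go(0,0,0,63)
E
```

```text
flange 4811 z 14.8 normal xy world [-0.0023  0.0005] rect [array([ 410.25, -191.98]), array([100.13,  50.48]), np.float64(62.64)] ctr tool [33.36  0.5   1.7 ]
neck 3865 z 84.8 normal xy world [ 0.0001 -0.0024] rect [array([ 410.73, -192.32]), array([34.18, 35.08]), np.float64(61.86)] ctr tool [-36.45   4.52  -0.46]
pos [ 412.29 -193.87   48.14] head z 62.01 tool shift [ 78.62 450.86 -20.85]  turn(rad, about tool x=down) -0.0173 q6 -1.49
```

View pics/w6.png

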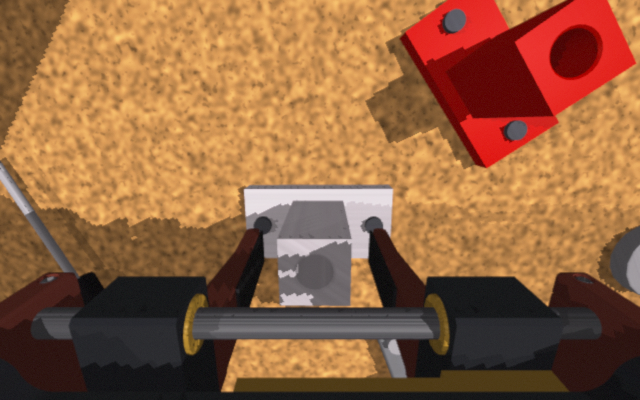

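The hub stands flat at (410.5,-192.2) with heading 62.6°. I'll recentre slightly and regrip.

>>> {"fn": "send_rows", "kwargs": {"rows": [[0,3,0.5,-0.01],[-1,0,0,0],[0,0,0,0],[0,0,0,0],[0,0,0,0],[0,0,0,0],[0,0,0,0],[0,0,0,0]], "fingers": 0.1}}

```text
t: 11.92
ee_pos: [409.7, -191.7, 49.8]
orientation: [-0.822, 1.458, 0.891]
ft_force: [-0.0, -0.9, 0.8]
width: 34.1
```

```bash
python3 - <<'E'
from h import *
d=grab('wrist','w7'); hubfit(d); st(); go(570.5,-151.5,200,63)
E
```

```text
flange 4625 z 15.4 normal xy world [0.0056 0.0108] rect [array([ 410.35, -191.82]), array([100.17,  50.42]), np.float64(62.5)] ctr tool [34.27 -2.87  1.23]
neck 3578 z 85.4 normal xy world [0.0057 0.0103] rect [array([ 410.25, -190.52]), array([34.28, 33.6 ]), np.float64(62.23)] ctr tool [-35.49   2.43   0.33]
{'t': np.float64(11.967), 'qpos': array([-0.446,  0.502,  2.057, -0.044,  0.65 , -1.502]), 'qvel': array([-0.001,  0.001, -0.   , -0.   , -0.001,  0.   ]), 'joint_torque': array([ 1.5200e-01, -4.5191e+01, -1.3774e+01, -1.2100e-01,  2.6200e-01,
        1.2000e-02]), 'ee_pos': array([ 409.704, -191.76 ,   49.822]), 'orientation': array([-0.822,  1.458,  0.891]), 'ft_force': array([ 0.165, -0.807,  0.58 ]), 'moment': array([ 0.226, -0.221, -0.016]), 'width': np.float64(33.829)}
[[-0.072 -0.885  0.46 ]
 [ 0.005  0.461  0.888]
 [-0.997  0.066 -0.029]]
pos [ 409.7  -191.76   49.82] head z 62.62 tool shift [-161.13 -113.9   105.33]  turn(rad, about tool x=down) -0.0066 q6 -1.5
```

>>> {"fn": "send_rows", "kwargs": {"rows": [[-20,0,0,0],[-38,0,0,0],[-38,0,0,0],[-38,0,0,0],[-28,-10,10,0],[-8,-28,26,0],[-2,-28,26,0],[-2,-20,19,0],[-1,-10,9,0]]}}

```text
t: 12.72
ee_pos: [546.4, -154.2, 218.1]
orientation: [-0.811, 1.466, 0.897]
ft_force: [0.6, -0.5, -3.9]
width: 33.5
```

```bash
python3 - <<'E'
from h import *
d=grab('wrist','w8'); hubfit(d); st(); go(570.5,-151.5,200,64)
E
```

```text
flange 4609 z 183.5 normal xy world [0.0218 0.0206] rect [array([ 546.14, -154.88]), array([100.58,  50.4 ]), np.float64(62.3)] ctr tool [34.43 -1.49 -0.72]
neck 3611 z 253.3 normal xy world [0.0241 0.0187] rect [array([ 547.47, -153.13]), array([34.1 , 34.19]), np.float64(62.44)] ctr tool [-35.25   3.54  -0.54]
{'t': np.float64(12.767), 'qpos': array([-0.288,  0.385,  1.704, -0.014,  1.133, -1.37 ]), 'qvel': array([-0.029, -0.03 ,  0.075, -0.016, -0.007, -0.036]), 'joint_torque': array([-1.3850e+00, -5.5238e+01, -2.2027e+01, -4.7600e-01,  1.7480e+00,
        2.3000e-02]), 'ee_pos': array([ 547.969, -153.924,  217.855]), 'orientation': array([-0.812,  1.465,  0.897]), 'ft_force': array([ 4.199,  0.306, -3.628]), 'moment': array([ 0.053, -0.529,  0.001]), 'width': np.float64(33.922)}
[[-0.082 -0.883  0.462]
 [ 0.011  0.463  0.886]
 [-0.997  0.077 -0.028]]
pos [ 547.97 -153.92  217.86] head z 62.44 tool shift [ 15.98 -20.15  13.08]  turn(rad, about tool x=down) -0.0272 q6 -1.37
```

View pics/w8.png

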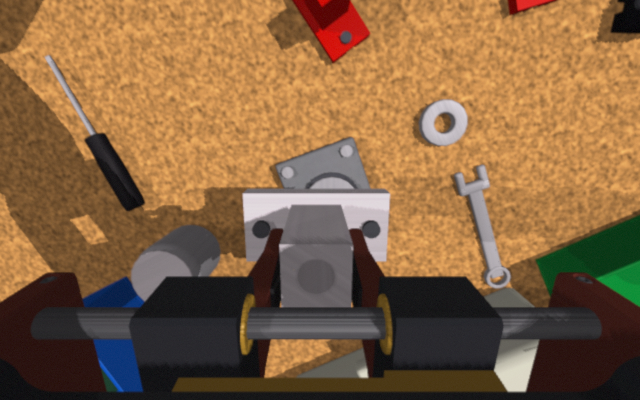

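```bash
python3 - <<'E'
from h import *
go(572.7,-150.3,200,64)
E
```

```text
pos [ 547.97 -153.92  217.86] head z 62.44 tool shift [ 15.81 -21.53  15.16]  turn(rad, about tool x=down) -0.0272 q6 -1.37
```

>>> {"fn": "send_rows", "kwargs": {"rows": [[3,-11,8,-0.02],[5,-9,6,0],[2,-1,1,0]]}}

```text
t: 13.02
ee_pos: [572.8, -148.9, 203.2]
orientation: [-0.827, 1.46, 0.917]
ft_force: [-0.1, -0.2, -4.8]
width: 33.5
```

```bash
python3 - <<'E'
from h import *
d=grab('wrist','w9'); hubfit(d); s=grab('scene','s9');go(572.7,-150.3,190,64);st()
W=world(s);m=(np.hypot(W[...,0]-571,W[...,1]+151)<14)&(W[...,2]>90)&(W[...,2]<140)
u=[c.mean() for c in np.nonzero(m)][::-1];print(u)
cv2.imwrite('pics/s9c.png',cv2.resize(s['img'][110:210,200:340,::-1],None,fx=5,fy=5,interpolation=cv2.INTER_CUBIC))
E
```

```text
flange 4631 z 168.6 normal xy world [0.0229 0.0186] rect [array([ 572.36, -149.46]), array([100.29,  50.25]), np.float64(63.55)] ctr tool [34.05 -3.48  0.59]
neck 3613 z 238.4 normal xy world [0.0248 0.017 ] rect [array([ 573.95, -147.92]), array([34.01, 33.79]), np.float64(63.68)] ctr tool [-35.62   1.54   0.71]
pos [ 571.32 -149.01  203.28] head z 63.69 tool shift [13.09 -2.91 -0.17]  turn(rad, about tool x=down) -0.0054 q6 -1.37
{'t': np.float64(13.117), 'qpos': array([-0.269,  0.435,  1.664, -0.014,  1.13 , -1.373]), 'qvel': array([-0.01 , -0.024,  0.008, -0.004,  0.01 , -0.003]), 'joint_torque': array([ 4.070e-01, -5.583e+01, -2.828e+01, -9.000e-03,  3.190e-01,
        2.300e-02]), 'ee_pos': array([ 571.315, -149.006,  203.277]), 'orientation': array([-0.826,  1.462,  0.918]), 'ft_force': array([-0.795,  0.183, -4.277]), 'moment': array([ 0.082, -0.143, -0.022]), 'width': np.float64(34.07)}
[[-0.087 -0.892  0.443]
 [ 0.011  0.444  0.896]
 [-0.996  0.083 -0.028]]
[np.float64(266.5), np.float64(178.0)]
```

View pics/s9c.png

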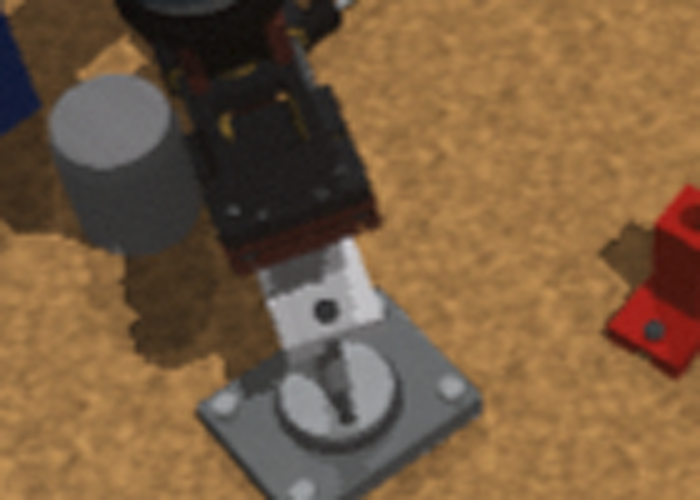

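The scene crop shows the hub above the rod at crop (335,350). The underside is about 19 mm above the rod top and within 2 mm of its axis. I'll go down slowly and check forces.

>>> {"fn": "send_rows", "kwargs": {"rows": [[8,-1,-1.2,0],[5,-0.5,0,0]]}}

```text
t: 13.28
ee_pos: [569.8, -151.1, 189.9]
orientation: [-0.825, 1.462, 0.917]
ft_force: [-0.8, 0.2, -4.3]
width: 33.7
```

```bash
python3 - <<'E'
from h import *
d=grab('wrist','w10'); hubfit(d);st()
E
```

```text
flange 4622 z 155.3 normal xy world [0.0261 0.0178] rect [array([ 569.38, -151.57]), array([100.31,  50.48]), np.float64(63.54)] ctr tool [33.72 -3.1   0.49]
neck 3627 z 225.0 normal xy world [0.0277 0.0151] rect [array([ 570.87, -150.01]), array([33.89, 33.65]), np.float64(63.68)] ctr tool [-35.89   2.13   0.52]
{'t': np.float64(13.333), 'qpos': array([-0.273,  0.451,  1.676, -0.014,  1.103, -1.375]), 'qvel': array([ 0.002, -0.007, -0.008,  0.004,  0.028,  0.   ]), 'joint_torque': array([ 2.1100e-01, -5.9401e+01, -2.8819e+01, -4.5000e-02,  4.9800e-01,
       -1.1000e-02]), 'ee_pos': array([ 569.372, -151.016,  189.127]), 'orientation': array([-0.825,  1.463,  0.918]), 'ft_force': array([-0.23 ,  0.319, -4.953]), 'moment': array([ 0.035, -0.23 , -0.019]), 'width': np.float64(33.854)}
[[-0.088 -0.892  0.444]
 [ 0.011  0.445  0.896]
 [-0.996  0.084 -0.029]]
```

>>> {"fn": "send_rows", "kwargs": {"rows": [[5,-2.2,1.4,0],[4,-0.8,0.5,0],[4,-0.7,0.4,0]]}}

```text
t: 13.58
ee_pos: [571.7, -151.2, 175.1]
orientation: [-0.823, 1.464, 0.916]
ft_force: [0.2, 0.8, -3.7]
width: 33.7
```

```bash
python3 - <<'E'
from h import *
d=grab('wrist','w11'); hubfit(d);st()
E
```

```text
flange 4609 z 140.5 normal xy world [0.0269 0.0179] rect [array([ 571.28, -151.64]), array([100.35,  50.21]), np.float64(63.56)] ctr tool [33.48 -3.17  0.36]
neck 3615 z 210.3 normal xy world [0.0284 0.0172] rect [array([ 572.97, -150.15]), array([33.94, 33.72]), np.float64(63.4)] ctr tool [-36.15   1.94   0.4 ]
{'t': np.float64(13.633), 'qpos': array([-0.272,  0.472,  1.681, -0.014,  1.078, -1.372]), 'qvel': array([ 0.002, -0.005,  0.002,  0.001,  0.025, -0.003]), 'joint_torque': array([-2.0000e-02, -6.0386e+01, -2.7864e+01, -6.4000e-02,  5.8000e-01,
       -3.0000e-03]), 'ee_pos': array([ 571.284, -150.946,  174.109]), 'orientation': array([-0.823,  1.465,  0.917]), 'ft_force': array([ 0.016,  0.822, -5.236]), 'moment': array([ 0.013, -0.226, -0.071]), 'width': np.float64(33.968)}
[[-0.09  -0.891  0.445]
 [ 0.012  0.446  0.895]
 [-0.996  0.085 -0.029]]
```

View pics/w11.png

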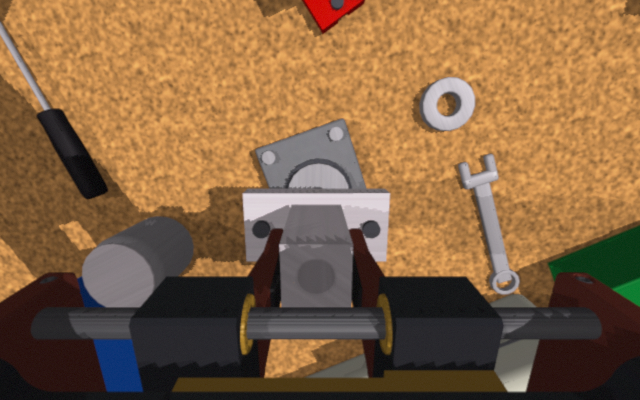

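The rod tip is about 10 mm inside the bore with no side force. Continuing down.

>>> {"fn": "send_rows", "kwargs": {"rows": [[5,-0.6,0.2,0],[5,-0.6,0.2,0],[5,-0.6,0.2,0]]}}

```text
t: 13.88
ee_pos: [571.5, -151.3, 158.6]
orientation: [-0.823, 1.465, 0.917]
ft_force: [-2.9, 0.1, -1.8]
width: 34.0
```

```bash
python3 - <<'E'
from h import *
d=grab('wrist','w12'); hubfit(d);st()
E
```

```text
flange 4632 z 124.1 normal xy world [0.0299 0.0176] rect [array([ 570.95, -151.78]), array([100.39,  50.21]), np.float64(63.43)] ctr tool [33.2  -2.97  0.26]
neck 3629 z 193.8 normal xy world [0.0313 0.0178] rect [array([ 572.95, -150.33]), array([34.03, 34.21]), np.float64(63.83)] ctr tool [-36.39   1.92   0.36]
{'t': np.float64(13.933), 'qpos': array([-0.272,  0.494,  1.69 , -0.015,  1.048, -1.372]), 'qvel': array([ 0.001, -0.003, -0.002,  0.007,  0.006, -0.001]), 'joint_torque': array([ 4.0000e-02, -6.1602e+01, -2.7678e+01, -8.2000e-02,  6.2800e-01,
       -1.0000e-03]), 'ee_pos': array([ 571.199, -151.079,  157.416]), 'orientation': array([-0.822,  1.466,  0.918]), 'ft_force': array([-0.38 ,  0.191, -4.594]), 'moment': array([ 0.064, -0.203,  0.015]), 'width': np.float64(33.989)}
[[-0.091 -0.891  0.445]
 [ 0.012  0.446  0.895]
 [-0.996  0.087 -0.03 ]]
```

>>> {"fn": "send_rows", "kwargs": {"rows": [[5,-0.6,0.2,0],[5,-0.5,0.2,0],[5,-0.5,0.2,0]]}}

```text
t: 14.18
ee_pos: [570.9, -151.3, 141.4]
orientation: [-0.822, 1.467, 0.919]
ft_force: [-2.9, -0.5, -2.5]
width: 33.9
```

```bash
python3 - <<'E'
from h import *
d=grab('wrist','w13'); hubfit(d);st()
E
```

```text
flange 4629 z 106.8 normal xy world [0.0314 0.0178] rect [array([ 570.3 , -151.77]), array([100.47,  50.19]), np.float64(63.64)] ctr tool [33.23 -3.03  0.34]
neck 3612 z 176.6 normal xy world [0.0324 0.0175] rect [array([ 572.25, -150.37]), array([34.09, 33.66]), np.float64(63.1)] ctr tool [-36.36   2.03   0.3 ]
{'t': np.float64(14.233), 'qpos': array([-0.272,  0.517,  1.7  , -0.016,  1.018, -1.371]), 'qvel': array([ 0.002, -0.004, -0.003,  0.009,  0.012,  0.001]), 'joint_torque': array([ 8.0000e-02, -6.2177e+01, -2.6791e+01, -7.1000e-02,  6.2200e-01,
       -1.0000e-03]), 'ee_pos': array([ 570.544, -151.114,  140.209]), 'orientation': array([-0.821,  1.467,  0.919]), 'ft_force': array([-0.481,  0.16 , -4.809]), 'moment': array([-0.06 , -0.182,  0.013]), 'width': np.float64(34.197)}
[[-0.093 -0.891  0.445]
 [ 0.012  0.446  0.895]
 [-0.996  0.088 -0.031]]
```

>>> {"fn": "send_rows", "kwargs": {"rows": [[4,-0.5,0.2,0],[4,-0.4,0.1,0],[4,-0.4,0.1,0]]}}

```text
t: 14.48
ee_pos: [570.5, -151.5, 127.3]
orientation: [-0.822, 1.468, 0.92]
ft_force: [-2.9, -1.1, -1.6]
width: 34.0
```

```bash
python3 - <<'E'
from h import *
d=grab('wrist','w14'); hubfit(d);st()
E
```

```text
flange 4622 z 92.8 normal xy world [0.0346 0.0176] rect [array([ 569.84, -151.94]), array([100.22,  50.26]), np.float64(63.41)] ctr tool [33.49 -2.89  0.39]
neck 3623 z 162.5 normal xy world [0.0348 0.0172] rect [array([ 572.07, -150.5 ]), array([34.01, 34.01]), np.float64(63.94)] ctr tool [-36.1    2.01   0.46]
{'t': np.float64(14.533), 'qpos': array([-0.272,  0.535,  1.706, -0.017,  0.994, -1.371]), 'qvel': array([ 0.   , -0.004, -0.003,  0.007,  0.008,  0.   ]), 'joint_torque': array([ 4.4300e-01, -6.1699e+01, -2.5709e+01,  1.1700e-01,  5.5800e-01,
        2.0000e-03]), 'ee_pos': array([ 570.251, -151.39 ,  126.422]), 'orientation': array([-0.821,  1.469,  0.92 ]), 'ft_force': array([-1.022, -1.843, -5.622]), 'moment': array([-0.203, -0.102,  0.031]), 'width': np.float64(33.771)}
[[-0.094 -0.891  0.445]
 [ 0.012  0.446  0.895]
 [-0.995  0.089 -0.032]]
```

>>> {"fn": "send_rows", "kwargs": {"rows": [[3,-0.3,0.1,0],[3,-0.3,0.1,0],[3,-0.3,0.1,0]]}}

```text
t: 14.78
ee_pos: [570.1, -151.7, 116.9]
orientation: [-0.821, 1.469, 0.92]
ft_force: [-3.5, -1.8, -1.8]
width: 33.7
```

```bash
python3 - <<'E'
from h import *
d=grab('wrist','w15'); hubfit(d);st()
E
```

```text
flange 4632 z 82.4 normal xy world [0.0326 0.0187] rect [array([ 569.36, -152.16]), array([100.2 ,  50.11]), np.float64(63.54)] ctr tool [33.7  -2.76  0.31]
neck 3632 z 152.1 normal xy world [0.0346 0.0177] rect [array([ 571.62, -150.63]), array([33.86, 33.92]), np.float64(63.55)] ctr tool [-35.85   2.2    0.45]
{'t': np.float64(14.833), 'qpos': array([-0.273,  0.55 ,  1.71 , -0.017,  0.976, -1.37 ]), 'qvel': array([ 0.002, -0.002, -0.001,  0.002,  0.002, -0.   ]), 'joint_torque': array([ 1.0170e+00, -6.1091e+01, -2.5102e+01,  3.7000e-01,  3.1800e-01,
        3.0000e-03]), 'ee_pos': array([ 569.969, -151.599,  116.19 ]), 'orientation': array([-0.821,  1.469,  0.92 ]), 'ft_force': array([-2.262, -1.848, -5.171]), 'moment': array([-0.285,  0.053,  0.008]), 'width': np.float64(33.71)}
[[-0.095 -0.891  0.445]
 [ 0.012  0.446  0.895]
 [-0.995  0.09  -0.032]]
```

>>> {"fn": "send_rows", "kwargs": {"rows": [[3,-0.3,0.1,0],[3,-0.3,0.1,0],[3,-0.3,0.1,0]]}}

```text
t: 15.08
ee_pos: [569.8, -151.8, 106.9]
orientation: [-0.821, 1.47, 0.92]
ft_force: [-4.4, -1.6, -0.5]
width: 33.7
```

```bash
python3 - <<'E'
from h import *
d=grab('wrist','w16'); hubfit(d);st()
E
```

```text
flange 4632 z 72.4 normal xy world [0.0352 0.0175] rect [array([ 569.2 , -152.35]), array([100.25,  50.67]), np.float64(63.44)] ctr tool [33.75 -2.92  0.38]
neck 3631 z 142.1 normal xy world [0.0349 0.0165] rect [array([ 571.22, -150.83]), array([34.01, 33.54]), np.float64(63.49)] ctr tool [-35.81   2.28   0.37]
{'t': np.float64(15.133), 'qpos': array([-0.273,  0.563,  1.715, -0.018,  0.959, -1.37 ]), 'qvel': array([ 0.002, -0.002, -0.   ,  0.003,  0.001, -0.001]), 'joint_torque': array([ 1.3430e+00, -6.1216e+01, -2.4752e+01,  4.7400e-01,  1.9900e-01,
        5.0000e-03]), 'ee_pos': array([ 569.659, -151.773,  106.238]), 'orientation': array([-0.821,  1.47 ,  0.921]), 'ft_force': array([-2.604, -2.443, -4.284]), 'moment': array([-0.342,  0.103,  0.067]), 'width': np.float64(33.945)}
[[-0.096 -0.89   0.445]
 [ 0.012  0.446  0.895]
 [-0.995  0.091 -0.032]]
```

>>> {"fn": "send_rows", "kwargs": {"rows": [[3,-0.3,0.1,0],[3,-0.3,0.1,0],[2,-0.2,0.1,0]]}}

```text
t: 15.38
ee_pos: [569.6, -152.0, 98.5]
orientation: [-0.821, 1.47, 0.921]
ft_force: [-6.8, -1.4, 6.2]
width: 34.2
```

```bash
python3 - <<'E'
from h import *
d=grab('wrist','w17'); hubfit(d);st()
E
```

```text
flange 4625 z 64.1 normal xy world [0.0355 0.0174] rect [array([ 568.84, -152.5 ]), array([100.2 ,  50.37]), np.float64(63.35)] ctr tool [34.07 -2.71  0.33]
neck 3894 z 133.8 normal xy world [0.0379 0.0162] rect [array([ 570.99, -150.83]), array([33.97, 33.86]), np.float64(64.01)] ctr tool [-35.51   2.47   0.49]
{'t': np.float64(15.433), 'qpos': array([-0.273,  0.575,  1.718, -0.018,  0.945, -1.369]), 'qvel': array([ 0.001,  0.001,  0.002, -0.   , -0.005, -0.   ]), 'joint_torque': array([ 1.9140e+00, -5.8869e+01, -2.4293e+01,  5.5700e-01, -4.1600e-01,
        2.0000e-02]), 'ee_pos': array([ 569.554, -151.971,   98.263]), 'orientation': array([-0.821,  1.47 ,  0.921]), 'ft_force': array([-3.754, -1.991, -0.133]), 'moment': array([-0.19 ,  0.34 ,  0.069]), 'width': np.float64(33.868)}
[[-0.096 -0.89   0.445]
 [ 0.011  0.446  0.895]
 [-0.995  0.091 -0.033]]
```

>>> {"fn": "send_rows", "kwargs": {"rows": [[2,-0.2,0.1,0],[2,-0.2,0.1,0],[2,-0.2,0.1,0]]}}

```text
t: 15.68
ee_pos: [569.5, -152.1, 94.8]
orientation: [-0.82, 1.471, 0.921]
ft_force: [-8.6, -0.8, 12.1]
width: 33.6
```

```bash
python3 - <<'E'
from h import *
d=grab('wrist','w18'); hubfit(d);st()
E
```

```text
flange 4601 z 60.3 normal xy world [0.0354 0.0174] rect [array([ 568.93, -152.54]), array([100.36,  50.25]), np.float64(63.56)] ctr tool [34.18 -2.83  0.4 ]
neck 3731 z 130.0 normal xy world [0.0349 0.0151] rect [array([ 571.05, -151.06]), array([34.04, 33.69]), np.float64(63.68)] ctr tool [-35.38   2.3    0.39]
{'t': np.float64(15.733), 'qpos': array([-0.273,  0.58 ,  1.719, -0.018,  0.939, -1.369]), 'qvel': array([-0.   ,  0.   ,  0.002, -0.   , -0.003,  0.001]), 'joint_torque': array([ 1.9700e+00, -5.4893e+01, -2.3731e+01,  4.7900e-01, -1.3150e+00,
        3.2000e-02]), 'ee_pos': array([ 569.517, -152.027,   94.552]), 'orientation': array([-0.82 ,  1.471,  0.921]), 'ft_force': array([-7.054, -1.476,  8.227]), 'moment': array([0.028, 0.742, 0.014]), 'width': np.float64(33.958)}
[[-0.096 -0.89   0.445]
 [ 0.012  0.446  0.895]
 [-0.995  0.091 -0.033]]
```

There is some binding, about 12–16 N, because the hub is still tilted in the grip. I won't push it through. I'll turn it off the key direction so it rests on the key, release it so it squares itself on the rod, and regrip.

>>> {"fn": "send_rows", "kwargs": {"rows": [[-1.5,0,0,-0.06],[-1,0,0,-0.08],[-1,0,0,-0.08],[0,0,0,-0.06],[0,0,0,0]]}}

```text
t: 16.15
ee_pos: [569.4, -151.8, 96.4]
orientation: [-1.031, 1.353, 1.152]
ft_force: [-4.7, -2.1, -1.4]
width: 33.7
```

```bash
python3 - <<'E'
from h import *
d=grab('wrist','w19'); hubfit(d);st()
E
```

```text
flange 4612 z 62.0 normal xy world [ 0.0305 -0.002 ] rect [array([ 569.14, -151.48]), array([100.25,  50.31]), np.float64(80.25)] ctr tool [34.32 -3.    0.44]
neck 3778 z 131.6 normal xy world [ 0.0297 -0.0015] rect [array([ 570.88, -151.32]), array([34.29, 33.92]), np.float64(80.12)] ctr tool [-35.16   2.06   0.58]
{'t': np.float64(16.2), 'qpos': array([-0.273,  0.577,  1.718, -0.018,  0.942, -1.659]), 'qvel': array([ 0.   ,  0.   ,  0.   , -0.001, -0.   ,  0.043]), 'joint_torque': array([  1.782, -58.957, -23.77 ,   0.632,  -0.323,  -0.417]), 'ee_pos': array([ 569.42 , -151.813,   96.415]), 'orientation': array([-1.029,  1.354,  1.15 ]), 'ft_force': array([-3.034, -1.795, -2.074]), 'moment': array([-0.358,  0.355,  0.031]), 'width': np.float64(33.562)}
[[-0.096 -0.98   0.173]
 [ 0.012  0.173  0.985]
 [-0.995  0.097 -0.005]]
```

>>> {"fn": "send_rows", "kwargs": {"rows": [[2,-0.2,0,0],[2,-0.2,0,0],[1.5,-0.2,0,0]]}}

```text
t: 16.45
ee_pos: [569.4, -152.0, 92.6]
orientation: [-1.024, 1.357, 1.146]
ft_force: [-11.1, 0.1, 26.2]
width: 33.9
```

```bash
python3 - <<'E'
from h import *
d=grab('wrist','w20'); hubfit(d);st()
E
```

```text
flange 4641 z 58.2 normal xy world [ 0.0295 -0.0021] rect [array([ 569.07, -151.57]), array([100.3 ,  50.38]), np.float64(79.61)] ctr tool [34.38 -2.94  0.5 ]
neck 3821 z 127.9 normal xy world [ 0.0319 -0.0045] rect [array([ 570.76, -151.48]), array([34.19, 33.92]), np.float64(79.89)] ctr tool [-35.15   2.19   0.53]
{'t': np.float64(16.5), 'qpos': array([-0.274,  0.583,  1.719, -0.018,  0.936, -1.652]), 'qvel': array([-0.001, -0.003,  0.003, -0.   , -0.006, -0.005]), 'joint_torque': array([  1.797, -51.304, -22.889,   0.474,  -2.284,   0.083]), 'ee_pos': array([ 569.417, -151.962,   92.712]), 'orientation': array([-1.024,  1.357,  1.145]), 'ft_force': array([-8.766, -1.176, 12.083]), 'moment': array([0.223, 1.332, 0.068]), 'width': np.float64(33.93)}
[[-0.097 -0.979  0.18 ]
 [ 0.012  0.179  0.984]
 [-0.995  0.097 -0.005]]
```

The underside is at about 43 mm, on top of the key, with contact felt. I'll let the force relax and open slightly.

>>> {"fn": "send_rows", "kwargs": {"rows": [[0.5,0,0,0],[0,0,0,0],[0,0,0,0],[0,0,0,0]], "fingers": 0.44}}

```text
t: 16.83
ee_pos: [574.2, -151.9, 94.5]
orientation: [-1.025, 1.352, 1.134]
ft_force: [0.6, 0.5, -0.2]
width: 38.6
```

```bash
python3 - <<'E'
from h import *
d=grab('wrist','w21'); hubfit(d);st()
E
```

```text
flange 4718 z 58.0 normal xy world [ 0.0173 -0.0126] rect [array([ 569.11, -151.84]), array([100.32,  50.6 ]), np.float64(80.21)] ctr tool [36.81  1.82 -0.64]
neck 3667 z 127.8 normal xy world [ 0.0191 -0.0123] rect [array([ 571.39, -152.76]), array([34.03, 33.3 ]), np.float64(80.0)] ctr tool [-32.87   5.47  -1.44]
{'t': np.float64(16.883), 'qpos': array([-0.272,  0.582,  1.715, -0.015,  0.931, -1.648]), 'qvel': array([-0.002,  0.002,  0.003, -0.005,  0.007, -0.005]), 'joint_torque': array([-9.5000e-02, -5.7267e+01, -2.0808e+01, -6.0000e-02,  4.6600e-01,
        7.0000e-03]), 'ee_pos': array([ 574.178, -151.978,   94.525]), 'orientation': array([-1.026,  1.352,  1.134]), 'ft_force': array([ 0.663,  0.02 , -0.257]), 'moment': array([ 0.034, -0.187,  0.068]), 'width': np.float64(38.83)}
[[-0.086 -0.979  0.185]
 [ 0.012  0.185  0.983]
 [-0.996  0.087 -0.005]]
```

View pics/w21.png

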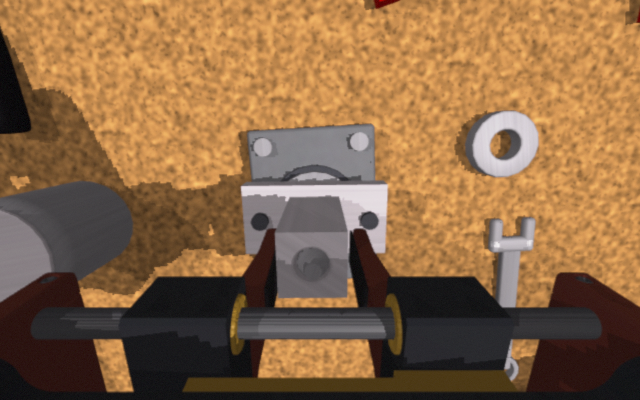

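The hub rests on the key with only 0.022 rad of lean, and the rod end shows in the bore at (312,265). I'll regrip it centred.

>>> {"fn": "send_rows", "kwargs": {"rows": [[0.5,4,-1,0],[0,0.5,0,0],[0,0,0,0],[0,0,0,0],[0,0,0,0]], "fingers": 0.1}}

```text
t: 17.3
ee_pos: [570.7, -152.4, 94.5]
orientation: [-1.027, 1.35, 1.131]
ft_force: [0.3, -1.2, 0.9]
width: 33.6
```

```bash
python3 - <<'E'
from h import *
d=grab('wrist','w22'); hubfit(d);st()
E
```

```text
flange 4716 z 57.8 normal xy world [0.0012 0.0013] rect [array([ 568.83, -151.69]), array([100.13,  49.97]), np.float64(79.61)] ctr tool [36.75 -1.13  0.49]
neck 3986 z 127.8 normal xy world [ 0.     -0.0003] rect [array([ 569.19, -151.48]), array([34.07, 35.03]), np.float64(79.5)] ctr tool [-32.98   4.42   0.42]
{'t': np.float64(17.35), 'qpos': array([-0.275,  0.577,  1.725, -0.015,  0.923, -1.649]), 'qvel': array([ 0.001, -0.001, -0.001, -0.001,  0.001, -0.001]), 'joint_torque': array([ 1.5400e-01, -5.6795e+01, -2.0562e+01, -1.4000e-02,  5.5000e-01,
        4.7000e-02]), 'ee_pos': array([ 570.69 , -152.357,   94.552]), 'orientation': array([-1.027,  1.35 ,  1.131]), 'ft_force': array([-0.112, -0.172, -0.582]), 'moment': array([ 0.074, -0.279,  0.038]), 'width': np.float64(34.028)}
[[-0.083 -0.979  0.185]
 [ 0.011  0.185  0.983]
 [-0.996  0.084 -0.005]]
```

The hub is now upright, with a normal tilt of about 0.001 rad. I'll turn it back toward the key, carrying most of its weight.

>>> {"fn": "send_rows", "kwargs": {"rows": [[-1.5,0,0,0.05],[-0.7,0,0,0.08],[-0.5,0,0,0.08],[-0.3,0,0,0.06],[0,0,0,0]]}}

```text
t: 17.77
ee_pos: [570.9, -152.9, 95.4]
orientation: [-0.822, 1.462, 0.908]
ft_force: [0.6, -0.3, -2.9]
width: 34.0
```

```bash
python3 - <<'E'
from h import *
d=grab('wrist','w23'); hubfit(d);st()
E
```

```text
flange 4721 z 58.6 normal xy world [0.0053 0.0263] rect [array([ 569.2 , -152.66]), array([100.12,  50.74]), np.float64(63.27)] ctr tool [36.75 -1.31  0.42]
neck 3932 z 128.6 normal xy world [0.0044 0.0268] rect [array([ 569.97, -150.94]), array([34.19, 35.54]), np.float64(63.29)] ctr tool [-33.03   4.29   0.33]
{'t': np.float64(17.817), 'qpos': array([-0.275,  0.576,  1.724, -0.016,  0.925, -1.37 ]), 'qvel': array([-0.   , -0.001,  0.001,  0.001,  0.001, -0.044]), 'joint_torque': array([  0.741, -58.895, -21.092,   0.204,   1.016,   0.424]), 'ee_pos': array([ 570.897, -152.824,   95.357]), 'orientation': array([-0.824,  1.461,  0.911]), 'ft_force': array([ 1.436, -1.735, -3.014]), 'moment': array([-0.26 , -0.487,  0.037]), 'width': np.float64(33.814)}
[[-0.083 -0.89   0.448]
 [ 0.01   0.449  0.894]
 [-0.996  0.079 -0.028]]
```

>>> {"fn": "send_rows", "kwargs": {"rows": [[1.5,-0.1,0,0],[1.5,-0.1,0,0],[1.5,-0.1,0,0]]}}

```text
t: 18.07
ee_pos: [570.9, -152.9, 90.4]
orientation: [-0.827, 1.459, 0.914]
ft_force: [1.6, -1.2, -2.4]
width: 33.9
```

```bash
python3 - <<'E'
from h import *
d=grab('wrist','w24'); hubfit(d);st()
E
```

```text
flange 4729 z 53.6 normal xy world [0.0045 0.0255] rect [array([ 569.15, -152.65]), array([100.39,  50.59]), np.float64(63.57)] ctr tool [36.52 -1.22  0.46]
neck 3684 z 123.6 normal xy world [0.0047 0.0255] rect [array([ 569.76, -150.89]), array([34.07, 34.95]), np.float64(64.11)] ctr tool [-33.29   4.54   0.37]
{'t': np.float64(18.117), 'qpos': array([-0.275,  0.583,  1.726, -0.016,  0.915, -1.375]), 'qvel': array([ 0.002, -0.004, -0.001, -0.001,  0.004,  0.007]), 'joint_torque': array([ 3.9500e-01, -5.9287e+01, -2.0471e+01,  3.5000e-02,  1.2810e+00,
        3.0000e-03]), 'ee_pos': array([ 570.883, -152.894,   90.117]), 'orientation': array([-0.827,  1.459,  0.914]), 'ft_force': array([ 2.367, -1.258, -4.032]), 'moment': array([-0.138, -0.609,  0.013]), 'width': np.float64(33.859)}
[[-0.083 -0.892  0.444]
 [ 0.01   0.445  0.896]
 [-0.997  0.079 -0.028]]
```

The underside is at 38.6 mm, below the key top, with the weight still hanging freely. The groove is over the key. I'll continue gently.

>>> {"fn": "send_rows", "kwargs": {"rows": [[1,-0.1,0,0],[1,-0.1,0,0]]}}

```text
t: 18.28
ee_pos: [571.0, -152.9, 87.9]
orientation: [-0.828, 1.459, 0.915]
ft_force: [1.1, -0.6, -2.6]
width: 34.2
```

```bash
python3 - <<'E'
from h import *
d=grab('wrist','w25'); hubfit(d);st()
E
```

```text
flange 4707 z 51.1 normal xy world [0.0056 0.0247] rect [array([ 569.13, -152.76]), array([100.32,  50.61]), np.float64(63.78)] ctr tool [36.63 -1.26  0.34]
neck 3555 z 121.1 normal xy world [0.0043 0.0251] rect [array([ 569.84, -150.98]), array([34.13, 35.11]), np.float64(63.88)] ctr tool [-33.17   4.43   0.33]
{'t': np.float64(18.333), 'qpos': array([-0.275,  0.587,  1.727, -0.016,  0.911, -1.375]), 'qvel': array([-0.001, -0.002, -0.001, -0.001,  0.003,  0.002]), 'joint_torque': array([ 2.9900e-01, -5.9166e+01, -2.0443e+01,  1.4000e-02,  1.1560e+00,
        3.0000e-03]), 'ee_pos': array([ 570.889, -152.894,   87.697]), 'orientation': array([-0.828,  1.459,  0.915]), 'ft_force': array([ 2.127, -1.266, -3.477]), 'moment': array([-0.13 , -0.559, -0.014]), 'width': np.float64(33.876)}
[[-0.083 -0.893  0.443]
 [ 0.01   0.444  0.896]
 [-0.996  0.079 -0.028]]
```

>>> {"fn": "send_rows", "kwargs": {"rows": [[0.6,0,0,0],[0.5,0,0,0]]}}

```text
t: 18.5
ee_pos: [571.0, -153.0, 87.2]
orientation: [-0.828, 1.458, 0.915]
ft_force: [-0.9, -0.7, 6.4]
width: 34.2
```

```bash
python3 - <<'E'
from h import *
d=grab('wrist','w26'); hubfit(d);st()
E
```

```text
flange 4698 z 50.5 normal xy world [0.0062 0.0235] rect [array([ 569.04, -152.62]), array([100.63,  50.41]), np.float64(64.12)] ctr tool [36.8  -0.97  0.44]
neck 3528 z 120.4 normal xy world [0.0031 0.025 ] rect [array([ 569.79, -150.9 ]), array([34.08, 35.02]), np.float64(64.29)] ctr tool [-32.96   4.63   0.39]
{'t': np.float64(18.55), 'qpos': array([-0.275,  0.588,  1.727, -0.016,  0.91 , -1.376]), 'qvel': array([-0.   , -0.002,  0.001,  0.   , -0.002, -0.001]), 'joint_torque': array([ 2.9300e-01, -5.5246e+01, -1.9990e+01, -3.0000e-02,  1.7300e-01,
        3.2000e-02]), 'ee_pos': array([ 571.023, -152.968,   87.217]), 'orientation': array([-0.828,  1.458,  0.915]), 'ft_force': array([-0.802, -0.833,  2.961]), 'moment': array([ 0.043, -0.046, -0.008]), 'width': np.float64(33.712)}
[[-0.083 -0.893  0.443]
 [ 0.01   0.444  0.896]
 [-0.997  0.079 -0.027]]
```

Contact with the shoulder is felt at an underside height of about 35.5 mm. I'll release now.

>>> {"fn": "send_rows", "kwargs": {"rows": [[0,0,0,0],[0,0,0,0],[0,0,0,0],[0,0,0,0],[0,0,0,0]], "fingers": 0.8}}

```text
t: 18.97
ee_pos: [570.0, -152.4, 87.3]
orientation: [-0.827, 1.46, 0.917]
ft_force: [0.6, -0.5, -0.4]
width: 63.4
```

```bash
python3 - <<'E'
from h import *
d=grab('wrist','w27'); hubfit(d);st()
E
```

```text
flange 4633 z 49.8 normal xy world [ 0.0012 -0.0002] rect [array([ 569.35, -152.7 ]), array([100.18,  50.54]), np.float64(64.21)] ctr tool [37.33 -2.56  0.51]
neck 3459 z 119.8 normal xy world [-0.0029 -0.    ] rect [array([ 569.51, -152.87]), array([34.16, 35.21]), np.float64(64.3)] ctr tool [-32.4    2.85  -1.51]
{'t': np.float64(19.017), 'qpos': array([-0.275,  0.587,  1.728, -0.016,  0.911, -1.376]), 'qvel': array([-0.001,  0.001, -0.003, -0.003, -0.001,  0.   ]), 'joint_torque': array([-2.4000e-02, -5.7349e+01, -2.0883e+01, -3.9000e-02,  3.9400e-01,
       -1.0000e-03]), 'ee_pos': array([ 569.989, -152.431,   87.251]), 'orientation': array([-0.827,  1.46 ,  0.917]), 'ft_force': array([-0.146,  0.59 , -0.311]), 'moment': array([-0.029, -0.142,  0.016]), 'width': np.float64(67.572)}
[[-0.085 -0.893  0.443]
 [ 0.011  0.443  0.896]
 [-0.996  0.081 -0.028]]
```

View pics/w27.png

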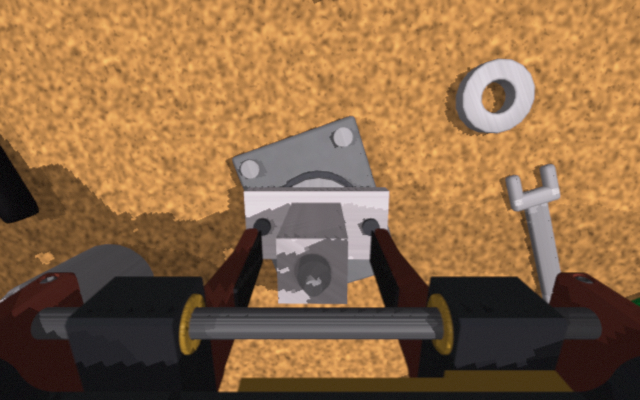

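The hub is flat with its underside at about 34.8 mm, released, and the rod shows in the bore at (313,275). I'll withdraw straight up.

>>> {"fn": "send_rows", "kwargs": {"rows": [[-8,0.7,-0.2,0],[-15,1.2,-0.4,0],[-20,1.6,-0.5,0],[-25,2,-0.7,0],[-25,2,-0.7,0],[-25,2,-0.7,0],[-10,0,0,0],[0,0,0,0]]}}

```text
t: 19.68
ee_pos: [569.5, -151.9, 222.5]
orientation: [-0.825, 1.462, 0.92]
ft_force: [0.5, -1.0, 0.1]
width: 70.4
```

```bash
python3 - <<'E'
from h import *
o=st(); d=grab('wrist','w28'); s=grab('scene','s28'); W=world(d)
for lo,hi,nm in((45,55,'flange'),(115,125,'neck'),(128,140,'rod')):
    m=(W[...,2]>lo)&(W[...,2]<hi)&(np.hypot(W[...,0]-570,W[...,1]+152)<60)
    if nm=='rod': m&=(np.hypot(W[...,0]-570,W[...,1]+152)<15)
    q=W[m]; print(nm,m.sum(),np.median(q[:,2]).round(1),[np.round(x,1) for x in cv2.minAreaRect(q[:,:2].astype(np.float32))])
E
```

```text
{'t': np.float64(19.683), 'qpos': array([-0.274,  0.413,  1.65 , -0.013,  1.168, -1.38 ]), 'qvel': array([-0.002, -0.015,  0.002,  0.   , -0.006, -0.001]), 'joint_torque': array([ 5.0000e-03, -5.3678e+01, -2.6747e+01, -4.1000e-02,  8.0700e-01,
       -4.0000e-03]), 'ee_pos': array([ 569.492, -151.889,  222.458]), 'orientation': array([-0.825,  1.462,  0.92 ]), 'ft_force': array([ 0.522, -1.03 ,  0.089]), 'moment': array([-0.001, -0.221,  0.003]), 'width': np.float64(70.422)}
[[-0.089 -0.892  0.443]
 [ 0.012  0.443  0.896]
 [-0.996  0.085 -0.028]]
flange 2568 49.9 [array([ 569. , -152.9]), array([100. ,  50.3]), np.float64(64.1)]
neck 1102 119.8 [array([ 569. , -152.8]), array([33.8, 34.2]), np.float64(63.5)]
rod 167 133.1 [array([ 569. , -151.8]), array([12.4, 12.3]), np.float64(64.0)]
```

View pics/s28.png

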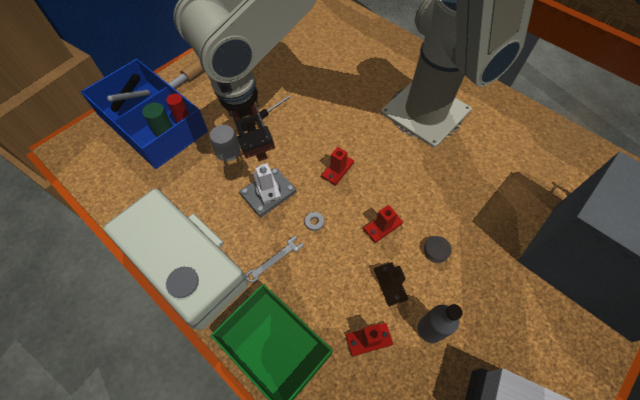

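View pics/w28.png

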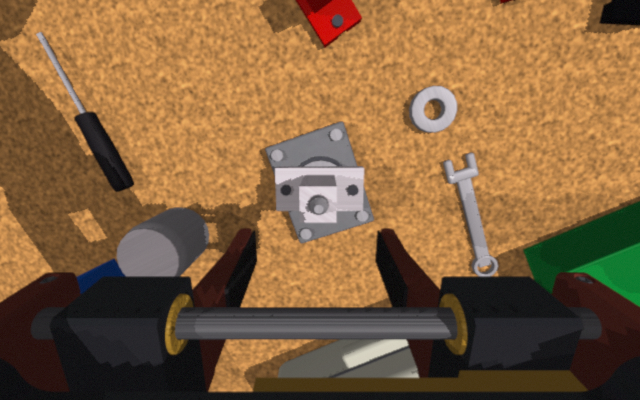

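The hub sits flat on the stand at wrist (318,195), with its neck top at 119.8 mm (35 + 85 expected). The gripper is clear and the other things look unmoved. I'll hand it in.

```bash
python3 -c "
from workcell import ctrl
print(ctrl.close_job())"
```

```text
the job is handed in; nothing more can be done
None
```

The hub is fully home on the shoulder with its groove over the drive key, released, and the gripper is about 87 mm above the rod. I handed the job in at about 20 s; no verdict was reported.

**How it went:**
- **Key direction:** I measured the key with the wrist camera at about 64° in the world frame. The turning was therefore mostly by sight. Feel came in when the hub rested on the key and when it dropped past it.
- **Bench detour:** While carrying the hub the arm sagged, and the tool tilted 0.07–0.1 rad, which the moves could not correct. I set the hub on free bench, pressing with up to about 42 N to square it, which did not fix the tilt, and then regripped it.
- **Threading:** The hub went on the rod with about 0.03 rad of lean. It started to bind near the bottom, at about 12 N upward on the wrist.
- **Regrip on the key:** I turned the hub off the key and rested it on top, where wrist force peaked at about 26 N. I then released it, regripped it upright, turned it back to about 63.5° and lowered it gently.

**Last checks:**
- **Seat:** The underside is at about 34.8 mm against the 35 mm shoulder, and the hub is tilted about 0.003 rad or less.
- **Centring:** The hub is about 1 mm from the rod's axis in the same picture. Against my first rod measurement it is about 2 mm off, which is within camera calibration error.
- **Forces:** The wrist sensor read about 6 N on landing. It shows only the net force, so the contact forces on the rod during binding were not measured directly.
- **Other things on the bench:** They look unmoved in the scene and wrist pictures, though I did not measure them.

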